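# Set the stock room's battery packs on charge

### The job

With a fingertip slide the charger's recessed switch fully off, then lay every battery pack from the flattened carton flat in a bay of its own. With the switch still off, put the cover on and press it down corner by corner until all four clips are home, and last slide the switch fully on; leave the other things on the bench where they are.

Things in the scene. Friction and masses are not known exactly. Their poses are not given: they have to be found in the camera images.
- charger: Battery charger, grey plastic, fixed to the bench: 230 (its x) x 170 (y) x 34 mm high. Origin: centre of its underside; +x runs from the switch strip (nearest the robot) to the charging deck, +y to the left seen from the switch, z up. The deck is the top face, centred 37 mm from the origin along +x. Four fixed posts 16 x 16 x 14 mm high, 60 mm both ways from the deck centre, guide the cover from inside.
- bay0 (a point): Bay, front right of the charging deck (front = towards the switch, left = charger +y): where a pack's centre lies when it stands on the bay floor (13 mm above the deck). Axes as the charger's. Bays measure 56 (x) x 36 (y) mm between ribs 6 mm high, 62 mm apart both ways. A pack fits with its long side along charger x, either way round, 3 mm play all round; any pack in any bay.
- bay1 (a point): Bay, front left of the charging deck (front = towards the switch, left = charger +y): where a pack's centre lies when it stands on the bay floor (13 mm above the deck). Axes as the charger's. Bays measure 56 (x) x 36 (y) mm between ribs 6 mm high, 62 mm apart both ways. A pack fits with its long side along charger x, either way round, 3 mm play all round; any pack in any bay.
- bay2 (a point): Bay, rear right of the charging deck (front = towards the switch, left = charger +y): where a pack's centre lies when it stands on the bay floor (13 mm above the deck). Axes as the charger's. Bays measure 56 (x) x 36 (y) mm between ribs 6 mm high, 62 mm apart both ways. A pack fits with its long side along charger x, either way round, 3 mm play all round; any pack in any bay.
- bay3 (a point): Bay, rear left of the charging deck (front = towards the switch, left = charger +y): where a pack's centre lies when it stands on the bay floor (13 mm above the deck). Axes as the charger's. Bays measure 56 (x) x 36 (y) mm between ribs 6 mm high, 62 mm apart both ways. A pack fits with its long side along charger x, either way round, 3 mm play all round; any pack in any bay.
- switch (a joint): Slide switch of the charger: 0 = OFF (nub at the charger -y end of its travel), 0.018 = ON (charger +y end), m. Stiff (about 1.5 N), stays where it is left.
- nub_top (a point): Centre of the top of the switch's little ridged nub: 14 (charger x) x 10 (charger y) mm, 7 mm tall, standing on the floor of the recessed slot, its top 1 mm below the housing's top face. Moves along charger y with the switch, 9 mm either side of the slot's middle.
- slot_mid (a point): Middle of the mouth of the switch slot, level with the housing's top face; axes as the charger's. The slot is 110 mm long (charger y), 30 mm wide (charger x) and 8 mm deep, so a fingertip goes in beside the nub and pushes it along. A small white dash is moulded on the front lip by the ON end of the travel.
- cover_home (a point): Point on the charger where the centre of the cover's handle lies when the cover is fully home (47 mm above the deck, over the deck's centre); axes as the charger's. The cover goes over the corner posts with 3 mm play, its sides along the charger's, any of the four ways round; let down, it first rests on the four clips, 7 mm above its home.
- cover_grip (a point): Centre of the handle bar of the loose snap-fit cover, a white plastic shell, 200 g, 150 x 150 x 36 mm high, walls and roof 4 mm, open below. The bar on its roof is 60 mm long (cover x), 12 wide (y), 22 high: this point is 47 mm above the shell's rim, 11 mm above its roof. Grey pads on the roof, 66 mm from the centre both ways, mark where to press, each nearly above its clip.
- clip0 (a joint): Steel corner clip at the front right corner of the charging deck, 73.5 mm both ways from the deck centre: 0 = up (7 mm above the deck), about 0.0055 to 0.007 = home, when the cover's rim at that corner sits on the deck, m. Takes about 8 N to press and stays down; press one corner at a time.
- clip1 (a joint): Steel corner clip at the front left corner of the charging deck, 73.5 mm both ways from the deck centre: 0 = up (7 mm above the deck), about 0.0055 to 0.007 = home, when the cover's rim at that corner sits on the deck, m. Takes about 8 N to press and stays down; press one corner at a time.
- clip2 (a joint): Steel corner clip at the rear right corner of the charging deck, 73.5 mm both ways from the deck centre: 0 = up (7 mm above the deck), about 0.0055 to 0.007 = home, when the cover's rim at that corner sits on the deck, m. Takes about 8 N to press and stays down; press one corner at a time.
- clip3 (a joint): Steel corner clip at the rear left corner of the charging deck, 73.5 mm both ways from the deck centre: 0 = up (7 mm above the deck), about 0.0055 to 0.007 = home, when the cover's rim at that corner sits on the deck, m. Takes about 8 N to press and stays down; press one corner at a time.
- pack0_c (a point): Centre of a loose black battery pack, 50 (its x) x 30 (its y) x 26 mm high, 110 g, lying flat on the 3 mm flattened carton beside the charger at the start. From two to four packs are present.
- pack1_c (a point): Centre of a loose black battery pack, 50 (its x) x 30 (its y) x 26 mm high, 110 g, lying flat on the 3 mm flattened carton beside the charger at the start. From two to four packs are present.
- pack2_c (a point): Centre of a loose black battery pack, 50 (its x) x 30 (its y) x 26 mm high, 110 g, lying flat on the 3 mm flattened carton beside the charger at the start. From two to four packs are present.
- pack3_c (a point): Centre of a loose black battery pack, 50 (its x) x 30 (its y) x 26 mm high, 110 g, lying flat on the 3 mm flattened carton beside the charger at the start. From two to four packs are present.
- tape_roll: Bystander, not part of the job: roll of brown packing tape lying flat, 96 mm across, 45 high. Origin at the centre of its underside.
- small_carton: Bystander, not part of the job: closed cardboard carton 90 x 70 x 60 mm. Origin at the centre of its underside.
- cleaner: Bystander, not part of the job: white bottle, 64 mm across, 170 high. Origin at the centre of its underside.
- pen_box: Bystander, not part of the job: grey open pen box 70 x 170 x 30 mm. Origin at the centre of its underside.
There are look-alikes about, which are no part of the job. What is shaped like the part that bears cover_grip but purple is not meant.

How it is judged:
By the outcome, as a careful person would: the job done as asked, in the order asked, and still so for the second after the job is handed in, with the robot touching nothing.
Of pack0, pack1, pack2, pack3 only 2 to 4 are there at a start; the rules pass over those that are not, and their reading is None.
At some moment in a run one of pack0, pack1, pack2, pack3 may be knocked a few centimetres aside while the robot is not near it.
Once in a run the grip may slacken for a moment while it holds something.
It also fails if it takes over 208 s, if anything falls off the work surface, if the arm or the gripper's body presses on something with over 40 N, if the wrist force passes 120 N, or if a joint passes its speed limit or range.

### The arm

A 6-joint arm with a two-finger parallel gripper is mounted at the origin on the work surface. World frame = base frame: x ahead of the robot, y to its left, z up, the work surface at z = 0. Lengths are in m, angles in rad, forces in N, time in s.
With the tool pointing down it reaches from about 0.375 to 0.9 m from the base axis. Payload 3.1 kg.
Tool frame: the origin (TCP) lies between the finger pads; the fingertips stand 22 mm ahead of it and the grasp point (between the pads) lies 3 mm ahead of it; z points along the fingers, y is the line along which they close (so a half turn about z gives the same grasp; the last joint's range is limited). The gripper opens to 87 mm and grips with 3 to 60 N. Pads are 19 mm wide; open, the fingers measure 117 mm over their backs; the gripper's body (75 mm by 190 mm) begins 51 mm behind the grasp point.
Start: joints at [-1.351, 0.527, 1.433, -0, 1.181, -0.178], TCP at [0.243, -0.576, 0.245] pointing down, gripper open.
Joint ranges: [-3.08, 3.08], [-0.75, 2.2], [0.22, 2.44], [-1.43, 4.57], [0, 2.65], [-2.85, 2.85]. Speed limits (rad/s): [2.79, 2.79, 3.14, 3.14, 3.14, 3.14].

### API

Orientations are given as a unit quaternion [x, y, z, w].
In Python, from rig import robot gives the robot as it stands.
- The arm moves only by the tool move_arm, never from a script. Its argument "series" is text: rows parted by semicolons, each of 6 numbers parted by spaces: the shift along the tool's x, y, z in mm, then the turn, a rotation vector about the tool's x, y, z in degrees. In form: dx dy dz ax ay az; .... A call has 1 to 8 rows; each row is the pose to reach, as a shift and turn from the pose commanded when the call began, along the tool's axes at that moment; what a row does not reach only later rows make up. A row lasts 1/12 s, in which the tool goes at most 41.7 mm and 7.16 degrees, less where a joint would pass 70% of its speed; a pose out of reach is approached as far as the arm can. A call with a gripper value outside its range is refused whole. "jaw" is the opening, from 0 (shut) to 1 (fully open), set as the call begins (left out, the last holds). The fingers move at their own pace and stop on an object; "newtons" is the grip in N (left out, the last holds). Time passes only in rows, so rows that repeat a pose let the fingers close. It gives the time, the measured TCP pose, the force, the opening and the grip force at its end, in the units of the state.
- robot.get_obs(): the state, without advancing time (a new reading comes with each control period).
- robot.camera(name): name is "scene" or "top"; returns a dict with "img" (480x640x3 uint8, red, green, blue), "mtx" (3x3 intrinsics, pixels), "world_to_cam" (4x4, takes a point from world to camera coordinates). Camera axes: x right, y down, z forward; pixel columns grow to the right and rows downward; lengths in m; the calibration is good to about 2 mm. A picture is of the moment at which its call begins. There is no depth.
- robot.hand_in(): hands the job in; it is judged then, once.
Trained networks look in a picture, given as the dict that the camera call returned (one of the last four; its "shot" number tells which), for a name from the list of things; names that differ only in an ending like _2 or _b are one class to them, and where a whole thing is asked for, a point or a joint stands for the part that bears it (a point fixed in the world has none). Each returns a list of dicts, best first, with "p" (0 to 1); they miss things now and then, are a little off and sometimes report something else, mostly with a low value. They report only what shows in the picture. A call takes as long as a camera call. They do not tell look-alikes from the thing itself.
- robot.search_frame(picture, thing): "xyz" ([x, y, z] in m, in world coordinates, good to about 4 mm: the middle of the surface that is visible of it).
- robot.tip_of(picture, thing): "xyz" ([x, y, z] in m, in world coordinates, good to about 4 mm: a listed point, or the origin of a listed thing).
The state is a dict: "time": time; "q": joint angles; "joint_velocities": joint speeds; "joint_torque": joint torques, N m; "position": TCP position; "tool_rot": TCP orientation; "ft_force": force on the tool from outside, world axes, zero at the start; "moment": the same for the moment, N m; "grip_width": finger opening in m; "grip_force": force on a finger pad.
Only numpy, scipy, OpenCV 4.12 (cv2) and the standard library are available. Lean on these libraries where they do the work, as an engineer would, in place of code of your own. Each camera call takes 0.05 s, during which the arm holds its last target. There are 200 camera calls.

## Working session

There is one attempt and no reset: what is moved stays moved. The work goes in short steps, Python scripts to look and compute and a tool call to move; the robot and the scene stay as the last step left them, time stands still between calls to the robot, and variables do not carry over. Pictures are saved under pics/ and viewed, at most 14 in all, crops included, and the job is handed in when it is done.

Besides the shell and the picture viewer there is one more tool, called after "Call:" as a command line: name --argument value ..., lists and objects as JSON in quotes. move_arm: Moves the arm, as the interface text tells. Its arguments: {"type":"object","properties":{"series":{"type":"string"},"jaw":{"type":"number"},"newtons":{"type":"number"}},"required":["series"]}

```bash
mkdir -p pics; ls
cat > h.py <<'E'
import numpy as np, cv2, sys
from rig import robot
from scipy.spatial.transform import Rotation as R
def save(d,name,crop=None,k=1):
    im=d["img"][:,:,::-1]
    if crop: a,b,c,e=crop; im=im[b:e,a:c]
    if k!=1: im=cv2.resize(im,None,fx=k,fy=k,interpolation=cv2.INTER_CUBIC)
    cv2.imwrite("pics/"+name,im)
def proj(d,p):
    c=d["world_to_cam"]@np.r_[p,1]; u=d["mtx"]@c[:3]; return u[:2]/u[2]
def ray(d,uv,z):
    M=np.linalg.inv(d["world_to_cam"]); o=M[:3,3]
    v=M[:3,:3]@np.linalg.inv(d["mtx"])@np.array([uv[0],uv[1],1.]); return o+v*(z-o[2])/v[2]
def st():
    o=robot.get_obs(); return o,np.array(o["position"]),R.from_quat(o["tool_rot"])
def delta(target):  # mm in tool axes
    o,p,r=st(); return np.round(r.inv().apply(np.array(target)-p)*1000,1)
E
python3 - <<'E'
from h import *
o,p,r=st(); print(p,r.as_matrix().round(3),o["time"],o["grip_width"])
for n in("scene","top"):
    d=robot.camera(n); save(d,n+"0.png"); 
    print(n,np.linalg.inv(d["world_to_cam"])[:3].round(3).tolist(),d["mtx"][0].round(1))
    for t in("charger","nub_top","slot_mid","cover_home","cover_grip","pack0_c","bay0","bay3","tape_roll","small_carton","cleaner","pen_box"):
        for f in robot.tip_of(d,t)[:5]: print(t,np.round(f["xyz"],3),round(f["p"],2),proj(d,f["xyz"]).round())
E
```

```text
pics
[ 0.24257024 -0.57528706  0.24357752] [[ 0.922  0.388 -0.   ]
 [ 0.388 -0.922  0.002]
 [ 0.    -0.002 -1.   ]] 0.0 0.08705598266426869
scene [[0.862, 0.443, -0.248, 0.843], [0.508, -0.744, 0.435, -0.422], [0.008, -0.501, -0.865, 1.053]] [501.6   0.  310.9]
charger [ 0.583 -0.036 -0.   ] 0.7 [295. 290.]
nub_top [ 0.505 -0.043  0.033] 0.57 [264. 270.]
slot_mid [ 0.506 -0.051  0.03 ] 0.74 [262. 274.]
cover_home [ 0.619 -0.025  0.085] 0.78 [311. 278.]
cover_home [ 0.501 -0.043  0.033] 0.34 [262. 270.]
cover_grip [0.344 0.521 0.05 ] 0.71 [326.  85.]
cover_grip [0.485 0.296 0.047] 0.59 [330. 161.]
pack0_c [ 0.541 -0.249  0.018] 0.6 [224. 358.]
pack0_c [ 0.502 -0.047  0.03 ] 0.25 [262. 272.]
bay0 [ 0.655 -0.05   0.049] 0.93 [320. 302.]
bay0 [ 0.598 -0.066  0.051] 0.83 [293. 295.]
bay0 [ 0.583 -0.002  0.049] 0.72 [302. 269.]
bay0 [0.642 0.014 0.049] 0.55 [329. 276.]
bay0 [ 0.505 -0.048  0.032] 0.18 [262. 273.]
bay3 [ 0.655 -0.05   0.049] 0.93 [320. 302.]
bay3 [ 0.598 -0.066  0.051] 0.83 [293. 295.]
bay3 [ 0.583 -0.002  0.049] 0.72 [302. 269.]
bay3 [0.642 0.014 0.049] 0.55 [329. 276.]
ba
[... 823 characters left out ...]
97 [365. 233.]
bay0 [ 0.657 -0.049  0.046] 0.81 [360. 212.]
bay0 [0.646 0.012 0.046] 0.75 [340. 216.]
bay0 [ 0.585 -0.004  0.051] 0.55 [345. 236.]
bay0 [ 0.544 -0.255  0.011] 0.5 [430. 251.]
bay3 [ 0.594 -0.062  0.048] 0.97 [365. 233.]
bay3 [ 0.657 -0.049  0.046] 0.81 [360. 212.]
bay3 [0.646 0.012 0.046] 0.75 [340. 216.]
bay3 [ 0.585 -0.004  0.051] 0.55 [345. 236.]
bay3 [ 0.544 -0.255  0.011] 0.5 [430. 251.]
tape_roll [0.722 0.222 0.   ] 0.85 [270. 196.]
tape_roll [ 0.437 -0.261  0.013] 0.68 [434. 287.]
small_carton [ 0.689 -0.221 -0.   ] 0.9 [415. 204.]
cleaner [ 0.626  0.485 -0.001] 0.71 [183. 228.]
pen_box [0.797 0.01  0.002] 0.67 [339. 171.]
pen_box [ 0.66  -0.048  0.049] 0.3 [360. 211.]
```

View pics/scene0.png

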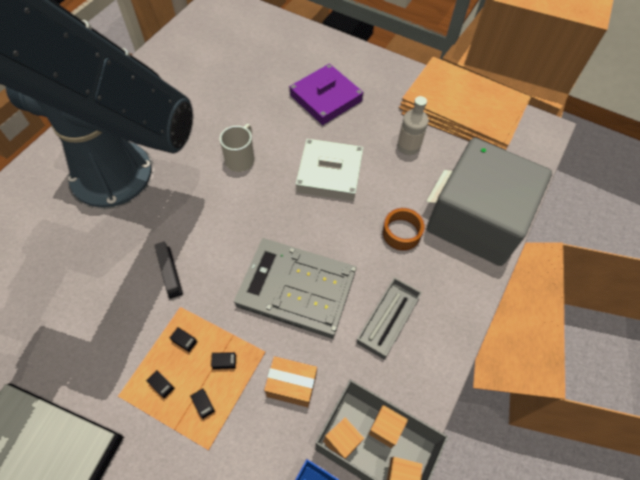

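View pics/top0.png

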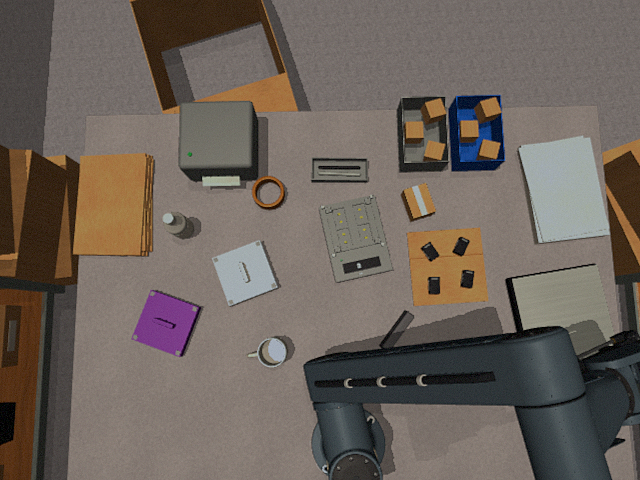

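The scene picture shows four packs on the flat carton at about (183,340), (223,360), (160,384) and (203,403). The charger is at (297,287), with its nub at about (264,270).

There are two covers: white at scene (331,166) / top (244,273), and purple at scene (326,92) / top (166,322). The white one is meant, because purple is excluded. I'll confirm it in a crop.

```bash
cat >> h.py <<'E'
from scipy.optimize import minimize
def T2(x,y,a,P):
    c,s=np.cos(a),np.sin(a); P=np.asarray(P,float); return np.c_[x+c*P[:,0]-s*P[:,1],y+s*P[:,0]+c*P[:,1],P[:,2]]
def projN(d,P):
    c=np.c_[P,np.ones(len(P))]@d["world_to_cam"].T; u=c[:,:3]@d["mtx"].T; return u[:,:2]/u[:,2:]
def rect(hx,hy,z,cx=0,cy=0,n=40):
    t=np.linspace(-1,1,n); o=np.ones(n)
    return np.vstack([np.c_[cx+hx*t,cy+hy*o,z*o],np.c_[cx+hx*t,cy-hy*o,z*o],np.c_[cx+hx*o,cy+hy*t,z*o],np.c_[cx-hx*o,cy+hy*t,z*o]])
def chamfer(ds,P,x0,cap=6):
    dts=[]
    for d in ds:
        e=cv2.Canny(cv2.cvtColor(d["img"],cv2.COLOR_RGB2GRAY),30,80)
        dts.append(cv2.distanceTransform(255-e,cv2.DIST_L2,5))
    def f(v):
        s=0
        for d,D in zip(ds,dts):
            u=projN(d,T2(v[0],v[1],v[2]*10,P)).astype(np.float32)
            s+=np.minimum(cv2.remap(D,u[None,:,0].copy(),u[None,:,1].copy(),cv2.INTER_LINEAR,borderValue=9),cap).mean()
        return s/len(ds)
    best=None
    for dx in(-.004,0,.004):
        for dy in(-.004,0,.004):
            for da in(-.06,0,.06):
                v=np.array([x0[0]+dx,x0[1]+dy,(x0[2]+da)/10])
                r=minimize(f,v,method="Nelder-Mead",options=dict(initial_simplex=v+np.vstack([np.zeros(3),np.diag([.003,.003,.004])]),maxiter=120))
                if best is None or r.fun<best.fun: best=r
    v=best.x; return np.array([v[0],v[1],v[2]*10]),best.fun
BOX=np.array([[sx*.025,sy*.015,z] for sx in(-1,1) for sy in(-1,1) for z in(0,.026)])
def packfit(ds,x0,z0=.003,thr=62):
    ms=[(d["img"].max(2)<thr).astype(np.uint8) for d in ds]
    def f(v):
        s=0
        for d,m in zip(ds,ms):
            Q=BOX.copy();Q[:,2]+=z0
            u=projN(d,T2(v[0],v[1],v[2]*10,Q)); S=8
            c=u.mean(0).astype(int)-24; h=cv2.convexHull(((u-c+.5)*S).astype(np.float32)).astype(np.int32)
            k=np.zeros((48*S,48*S),np.uint8); cv2.fillConvexPoly(k,h,1)
            k=cv2.resize(k.astype(np.float32),(48,48),interpolation=cv2.INTER_AREA)
            w=m[c[1]:c[1]+48,c[0]:c[0]+48]
            # only compare near
            n=cv2.dilate(k,np.ones((7,7)))>0
            s+=np.abs(k-w)[n].sum()/k.sum()
        return s/len(ds)
    best=None
    for a in np.arange(0,np.pi,np.pi/8):
        v=np.array([x0[0],x0[1],a/10])
        r=minimize(f,v,method="Nelder-Mead",options=dict(initial_simplex=v+np.vstack([np.zeros(3),np.diag([.006,.006,.025])]),maxiter=120))
        if best is None or r.fun<best.fun: best=r
    v=best.x; return np.array([v[0],v[1],v[2]*10]),best.fun
CH=np.vstack([rect(.115,.085,.034),rect(.015,.055,.034,-.078)]) # slot x approx
CV=np.vstack([rect(.075,.075,.036),rect(.03,.006,.058)])
def draw(d,P,col): 
    for u in projN(d,P): cv2.circle(d["img"],tuple(np.round(u*8).astype(int).tolist()),3,col,-1,shift=3)
E
python3 - <<'E'
from h import *
ds=[robot.camera("scene"),robot.camera("top")]
for d in ds: d["img"]=d["img"].copy()
raw=[dict(d,img=d["img"].copy()) for d in ds]
ch,e=chamfer(raw,rect(.115,.085,.034),[.581,-.034,.187]); print("charger",ch.round(4),e)
cv,e=chamfer(raw,CV,[.485,.293,.25]); print("cover",cv.round(4),e)
for i,uv in enumerate([(183,340),(223,360),(160,384),(203,403)]):
    p=ray(raw[0],uv,.02); q,e=packfit(raw,p); print("pack",q.round(4),round(e,3),[projN(d,np.array([[q[0],q[1],.016]])).round().tolist() for d in raw])
    for d in ds: draw(d,T2(*q,rect(.025,.015,.029,n=8)),(255,255,0))
for d in ds:
    draw(d,T2(*ch,rect(.115,.085,.034)),(255,0,0)); draw(d,T2(*cv,CV),(0,0,255))
    for c in((.031,.031),(.031,-.031),(-.031,.031),(-.031,-.031)): draw(d,T2(*ch,rect(.028,.018,.034,.037+c[0],c[1],n=10)),(0,255,0))
big=np.hstack([cv2.resize(raw[0]["img"][225:425,115:365],(500,400),interpolation=2),cv2.resize(raw[0]["img"][130:230,285:360],(300,400),interpolation=2)])
cv2.imwrite("pics/c1.png",big[:,:,::-1])
save(ds[0],"c2.png",(120,230,365,420),3)
save(ds[1],"c3.png",(200,180,500,320),2.6)
E
```

```text
charger [ 0.5871 -0.0336  0.2112] 1.3807563781738281
cover [0.4872 0.2928 0.3499] 0.9243978261947632
pack [ 0.4415 -0.26    3.0801] 0.308 [[[183.0, 339.0]], [[433.0, 285.0]]]
pack [ 0.5421 -0.2541  0.5723] 0.324 [[[223.0, 361.0]], [[430.0, 251.0]]]
pack [ 0.4595 -0.3591  2.945 ] 0.313 [[[160.0, 384.0]], [[467.0, 278.0]]]
pack [ 0.5552 -0.3457  2.6966] 0.334 [[[202.0, 403.0]], [[461.0, 246.0]]]
```

View pics/c1.png

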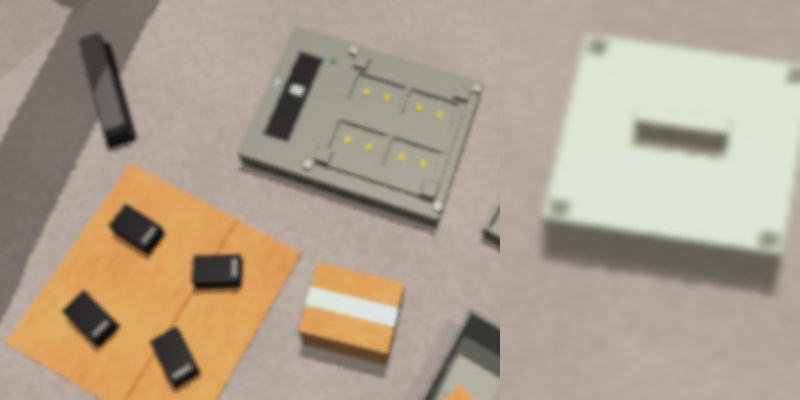

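View pics/c3.png

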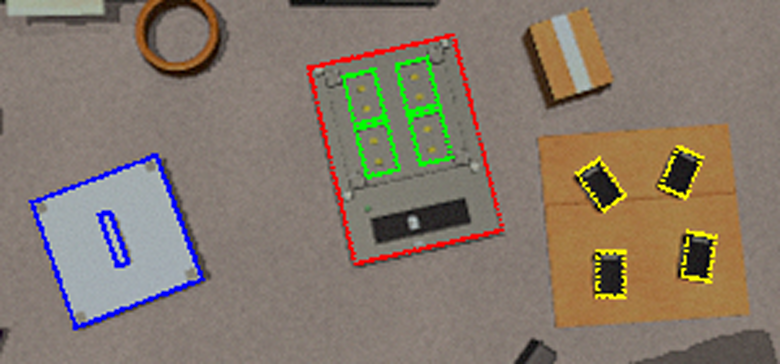

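View pics/c2.png

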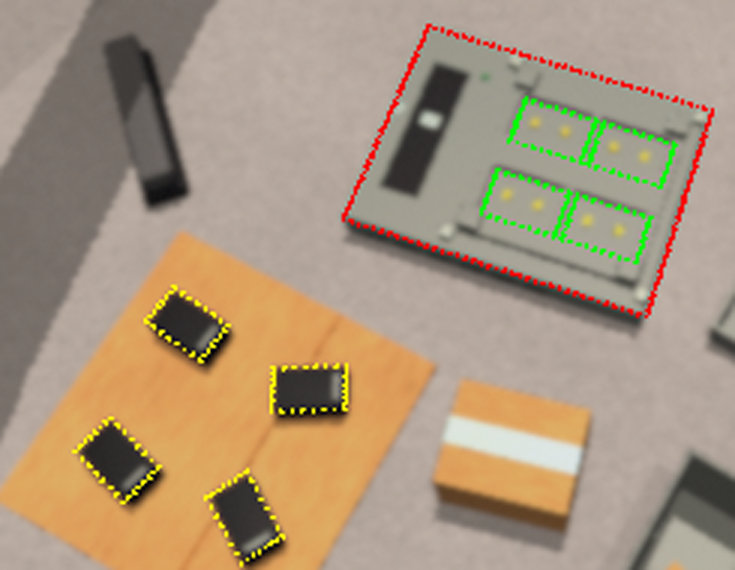

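The crops confirm the white cover and four packs. The nub is at about (297,90) in the crop, towards the ON dash (277,82). The model outlines fit well. I'll refine the charger from its four steel clips and measure the slot.

```bash
cat >> h.py <<'E'
def to(x,y,z,yaw=None):
    o,p,r=st(); m=r.as_matrix(); cur=np.arctan2(m[1,0],m[0,0]); s="%.1f %.1f %.1f"%tuple(r.inv().apply(np.array([x,y,z])-p)*1000)
    a=0
    if yaw is not None: a=(yaw-cur+np.pi/2)%np.pi-np.pi/2
    print("MOVE",s,"az %.1f"%np.degrees(-a),"q6 %.2f"%o["q"][5],"t %.1f"%o["time"])
E
python3 - <<'E'
from h import *
from scipy.optimize import least_squares
ds=[robot.camera("scene"),robot.camera("top")]
c0=np.array([.5855,-.0336,.205]); L=np.array([[.037+sx*.0735,sy*.0735,.041] for sx in(-1,1) for sy in(-1,1)])
obs=[]
for d in ds:
    g=cv2.cvtColor(d["img"],cv2.COLOR_RGB2GRAY).astype(float)
    for i,u in enumerate(projN(d,T2(*c0,L))):
        x,y=np.round(u).astype(int); w=g[y-4:y+5,x-4:x+5]; t=np.clip(w-np.median(w)-20,0,None)
        yy,xx=np.mgrid[y-4:y+5,x-4:x+5]; o=np.array([(t*xx).sum(),(t*yy).sum()])/t.sum(); obs.append(o); print(d["shot"],i,u.round(1),o.round(1),w.max(),np.median(w))
    # slot dark
    Q=projN(d,T2(*c0,[[-.08,0,.034]]))[0].astype(int); m=(d["img"].max(2)<60).astype(np.uint8); m[:Q[1]-30]=0;m[Q[1]+30:]=0;m[:,:Q[0]-30]=0;m[:,Q[0]+30:]=0
    n,lab,s,cen=cv2.connectedComponentsWithStats(m); k=1+s[1:,4].argmax(); pts=np.argwhere(lab==k)[:,::-1].astype(np.float32); rc=cv2.minAreaRect(pts); print("slot",rc,s[k])
    sm=ray(d,rc[0],.032); print("slot mid w",sm, )
    x,y=np.round(rc[0]).astype(int); g2=g[y-14:y+15,x-14:x+15]*cv2.boxPoints(rc).any()
    hull=np.zeros(g.shape,np.uint8); cv2.fillConvexPoly(hull,cv2.boxPoints(rc).astype(np.int32),1); hull=cv2.erode(hull,np.ones((3,3)))
    ys,xs=np.where((hull>0)&(g>110)); w=g[ys,xs]; nb=np.array([(xs*w).sum(),(ys*w).sum()])/w.sum(); print("nub px",nb,len(xs),"w",ray(d,nb,.033))
    for f in robot.tip_of(d,"nub_top")[:2]: print(f["xyz"],f["p"])
def res(v): return np.concatenate([(projN(d,T2(*v,L))-obs[4*i:4*i+4]).ravel() for i,d in enumerate(ds)])
r=least_squares(res,c0,x_scale=[.01,.01,.1],loss="soft_l1"); print(r.x.round(4),res(r.x).round(1))
for i in(0,1):
    rr=least_squares(lambda v:(projN(ds[i],T2(*v,L))-obs[4*i:4*i+4]).ravel(),c0,x_scale=[.01,.01,.1]); print(i,rr.x.round(4),rr.cost)
c=r.x
print("deck",T2(*c,[[.037,0,.034]]).round(4))
to(*T2(*c,[[-.08,.036,0.15]])[0],c[2])
E
```

```text
5 0 [268.6 306.9] [268.3 306.2] 196.0 157.0
5 1 [291.8 250.1] [291.6 249.4] 186.0 154.0
5 2 [333.8 328.1] [333.4 327.4] 203.0 156.0
5 3 [353.4 268.8] [353.  268.2] 191.0 158.0
slot ((257.0776062011719, 282.3190002441406), (9.847983360290527, 21.534257888793945), 23.198591232299805) [249 271  17  23 211]
slot mid w [ 0.50832585 -0.07426038  0.032     ]
nub px [nan nan] 0 w [nan nan nan]
[0.5037, -0.0448, 0.0293] 0.5
6 0 [382.7 243.2] [382.3 243.4] 173.0 121.0
6 1 [333.7 254.2] [333.2 254.5] 176.0 124.0
6 2 [370.9 195.3] [370.8 195.6] 167.0 123.0
6 3 [322.6 206.1] [322.2 206.3] 170.0 123.0
slot ((361.2927551269531, 264.3880310058594), (9.485381126403809, 36.6561279296875), 77.19573211669922) [343 256  38  17 320]
slot mid w [ 0.50442227 -0.04931712  0.032     ]
nub px [358.60007819 265.14816263] 17 w [ 0.50221941 -0.04131775  0.033     ]
[0.6155, -0.0277, 0.0796] 0.7
[0.6842, -0.2202, 0.0023] 0.55
[ 0.5843 -0.0326  0.2039] [ 0.1 -0.   0.1  0.1  0.1  0.   0.1  0.   0.1  0.3  0.1  0.1 -0.2  0.1
  0.1  0.1]
0 [ 0.584  -0.0326  0.2044] 0.005727722454781249
1 [ 0.5847 -0.0325  0.2032] 0.03722649520160248
deck [[ 0.6205 -0.0251  0.034 ]]
MOVE 454.2 -418.9 94.5 az 11.2 q6 -0.18 t 1.6<stdin>:17: RuntimeWarning: invalid value encountered in divide
```

Call:
move_arm --series "230 -210 40 0 0 6;230 -210 40 0 0 6;230 -210 40 0 0 11;230 -210 40 0 0 11;230 -210 40 0 0 11;230 -210 40 0 0 11;230 -210 40 0 0 11;230 -210 40 0 0 11" --jaw 0 --newtons 20

```text
time: 2.27
position: [0.3733, -0.2884, 0.2041]
tool_rot: [0.995, 0.104, -0.0, -0.002]
ft_force: [0.2, 1.3, 1.3]
grip_width: 0.0412
grip_force: 0.0
```

```bash
cat >> h.py <<'E'
C=np.array([.5843,-.0326,.204])
def loc(x,y,z): return T2(*C,[[x,y,z]])[0]
def where(): 
    o,p,r=st(); c,s=np.cos(C[2]),np.sin(C[2]); d=p-[C[0],C[1],0]; m=r.as_matrix()
    print("loc",np.round([c*d[0]+s*d[1],-s*d[0]+c*d[1],d[2]],4),"yaw-C %.2fdeg"%np.degrees(np.arctan2(m[1,0],m[0,0])-C[2]),"tilt",m[:,2].round(4),"F",np.round(o["ft_force"],1),"w %.4f"%o["grip_width"],"gf",round(float(np.max(o["grip_force"])),1),"t %.1f"%o["time"],"pos",p.round(4))
E
python3 -c "
from h import *
where(); to(*loc(-.081,.037,.09),C[2])"
```

```text
loc [-0.2585 -0.2078  0.2041] yaw-C 0.27deg tilt [-0.0013  0.0034 -1.    ] F [0.2 1.3 1.3] w 0.0412 gf 0.0 t 2.3 pos [ 0.3733 -0.2884  0.2041]
MOVE 178.7 -243.5 114.9 az 0.3 q6 0.47 t 2.3
```

Call:
move_arm --series "179 -244 115 0 0 0;179 -244 115 0 0 0;179 -244 115 0 0 0;179 -244 115 0 0 0;179 -244 115 0 0 0;179 -244 115 0 0 0;179 -244 115 0 0 0;179 -244 115 0 0 0"

```text
time: 2.93
position: [0.499, -0.0149, 0.0886]
tool_rot: [0.995, 0.104, 0.0, -0.0]
ft_force: [-1.1, 0.1, 0.5]
grip_width: 0.0006
grip_force: 0.0
```

```bash
python3 -c "
from h import *
where(); to(*loc(-.081,.037,.052),C[2])"
```

```text
loc [-0.0799  0.0346  0.0886] yaw-C 0.23deg tilt [ 1.e-04  3.e-04 -1.e+00] F [-1.1  0.1  0.5] w 0.0006 gf 0.0 t 2.9 pos [ 0.499  -0.0149  0.0886]
MOVE -1.1 -2.4 36.6 az 0.2 q6 1.11 t 2.9
```

Call:
move_arm --series "-1 -2.4 18 0 0 0;-1 -2.4 30 0 0 0;-1 -2.4 36.6 0 0 0;-1 -2.4 36.6 0 0 0"

```text
time: 3.27
position: [0.4962, -0.0151, 0.0518]
tool_rot: [0.995, 0.103, -0.001, -0.0]
ft_force: [-0.3, 0.0, -0.5]
grip_width: 0.0004
grip_force: 0.0
```

```bash
python3 -c "
from h import *
where(); to(*loc(-.081,.010,.052),C[2]); d=robot.camera('scene'); save(d,'s1.png',(220,220,360,340),5)"
```

```text
loc [-0.0827  0.035   0.0518] yaw-C 0.18deg tilt [-2.2e-03  6.0e-04 -1.0e+00] F [-0.3  0.  -0.5] w 0.0004 gf 0.0 t 3.3 pos [ 0.4962 -0.0151  0.0518]
MOVE 1.6 25.0 -0.2 az 0.2 q6 1.11 t 3.3
```

View pics/s1.png

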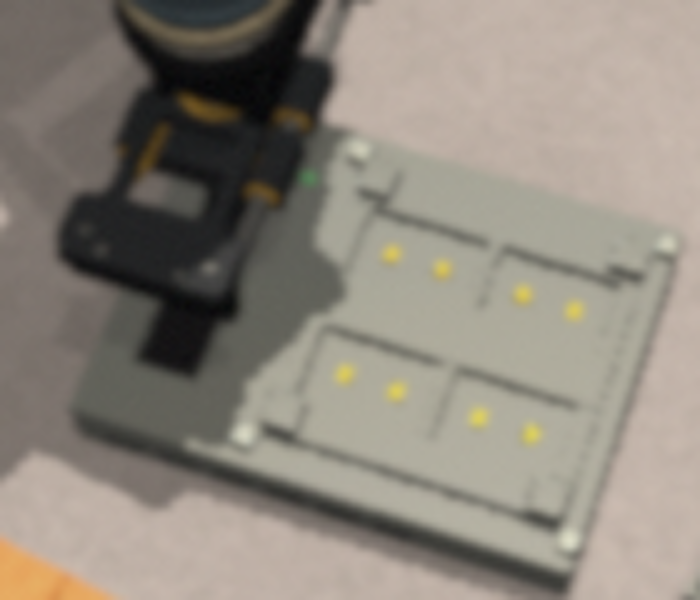

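The closed fingers stand in the slot on the nub's +y side with no contact force. Now I'll push toward charger -y.

Call:
move_arm --series "1 6 0 0 0 0;1 12 0 0 0 0;1 17 0 0 0 0;1 21 0 0 0 0;1 23 0 0 0 0;1 25 0 0 0 0;1 25 0 0 0 0"

```text
time: 3.9
position: [0.5034, -0.0403, 0.0533]
tool_rot: [0.995, 0.103, 0.001, 0.0]
ft_force: [-0.2, 0.3, -0.4]
grip_width: 0.0004
grip_force: 0.1
```

```bash
python3 -c "
from h import *
where()"
```

```text
loc [-0.0808  0.0088  0.0533] yaw-C 0.13deg tilt [ 1.2e-03 -5.0e-04 -1.0e+00] F [-0.2  0.3 -0.4] w 0.0004 gf 0.1 t 3.9 pos [ 0.5034 -0.0403  0.0533]
```

Call:
move_arm --series "0 2 0 0 0 0;0 2 0 0 0 0"

```text
time: 4.07
position: [0.5031, -0.0417, 0.0529]
tool_rot: [0.995, 0.103, -0.0, -0.0]
ft_force: [-0.7, 1.5, 0.0]
grip_width: 0.0007
grip_force: 0.2
```

Call:
move_arm --series "0 2 0 0 0 0;0 2 0 0 0 0"

```text
time: 4.23
position: [0.5034, -0.0436, 0.0528]
tool_rot: [0.995, 0.103, -0.0, -0.0]
ft_force: [0.1, 1.3, 0.4]
grip_width: 0.0004
grip_force: 0.4
```

```bash
python3 -c "
from h import *
where()"
```

```text
loc [-0.0814  0.0056  0.0528] yaw-C 0.17deg tilt [-7.e-04  2.e-04 -1.e+00] F [0.1 1.3 0.4] w 0.0004 gf 0.4 t 4.2 pos [ 0.5034 -0.0436  0.0528]
```

Call:
move_arm --series "0 2 0 0 0 0;0 2 0 0 0 0"

```text
time: 4.4
position: [0.5038, -0.0454, 0.0528]
tool_rot: [0.995, 0.103, -0.0, -0.0]
ft_force: [1.2, 2.0, 1.3]
grip_width: 0.0007
grip_force: 0.9
```

Call:
move_arm --series "0 2 0 0 0 0;0 2 0 0 0 0"

```text
time: 4.57
position: [0.5038, -0.0459, 0.0528]
tool_rot: [0.995, 0.102, -0.001, -0.002]
ft_force: [1.4, 7.8, 1.8]
grip_width: 0.0003
grip_force: 4.0
```

Call:
move_arm --series "0 2 0 0 0 0;0 2 0 0 0 0"

```text
time: 4.73
position: [0.5037, -0.0462, 0.0528]
tool_rot: [0.995, 0.102, -0.001, -0.003]
ft_force: [2.6, 14.0, 2.3]
grip_width: 0.0007
grip_force: 7.0
```

```bash
python3 -c "
from h import *
where()"
```

```text
loc [-0.0817  0.003   0.0528] yaw-C -0.02deg tilt [-0.0025  0.0053 -1.    ] F [ 2.6 14.   2.3] w 0.0007 gf 7.0 t 4.7 pos [ 0.5037 -0.0462  0.0528]
```

End stop felt at 14 N. Now I'll back off, rise, and look at the switch and packs.

Call:
move_arm --series "0 -9 0 0 0 0;0 -12 -30 0 0 0;0 -12 -70 0 0 0;0 -12 -110 0 0 0;-20 60 -130 0 0 0;-20 100 -130 0 0 0;-20 140 -130 0 0 0;-20 180 -130 0 0 0" --jaw 0.6

```text
time: 5.4
position: [0.5169, -0.203, 0.1834]
tool_rot: [0.995, 0.104, 0.0, 0.001]
ft_force: [0.5, 1.0, -0.2]
grip_width: 0.0456
grip_force: 0.0
```

```bash
cat >> h.py <<'E'
def packs(near=None):
    ds=[robot.camera("scene"),robot.camera("top")]; out=[]
    for d in ds[:1]:
        for x0 in PK:
            q,e=packfit(ds,x0); q[2]=(q[2]+np.pi/2)%np.pi-np.pi/2; out.append(q); print("pack",q.round(4),round(e,3),"yaw rel C",np.degrees((q[2]-C[2]+np.pi/2)%np.pi-np.pi/2).round(1))
    return ds,out
PK=[(.4415,-.26),(.5421,-.2541),(.4595,-.3591),(.5552,-.3457)]
E
python3 - <<'E'
from h import *
where()
ds,o=packs()
print(st()[0]["q"][5])
for q in o: to(q[0],q[1],.034,q[2])
save(ds[1],"s2.png",(310,180,510,330),4)
E
```

```text
loc [-0.1006 -0.1532  0.1834] yaw-C 0.23deg tilt [ 0.0011 -0.0018 -1.    ] F [ 0.5  1.  -0.2] w 0.0456 gf 0.0 t 5.4 pos [ 0.5169 -0.203   0.1834]
pack [ 0.4434 -0.2585 -0.0181] 0.794 yaw rel C -12.7
pack [ 0.5479 -0.2593 -0.0548] 0.648 yaw rel C -14.8
pack [ 0.4587 -0.359  -0.0672] 0.62 yaw rel C -15.5
pack [ 0.533  -0.3494  1.5178] 0.79 yaw rel C 75.3
0.7908883257197689
MOVE -85.3 32.4 149.2 az 12.6 q6 0.79 t 5.5
MOVE 16.9 54.1 149.8 az 14.7 q6 0.79 t 5.5
MOVE -90.4 133.9 150.0 az 15.4 q6 0.79 t 5.5
MOVE -15.7 139.3 150.3 az -75.4 q6 0.79 t 5.5
```

View pics/s2.png

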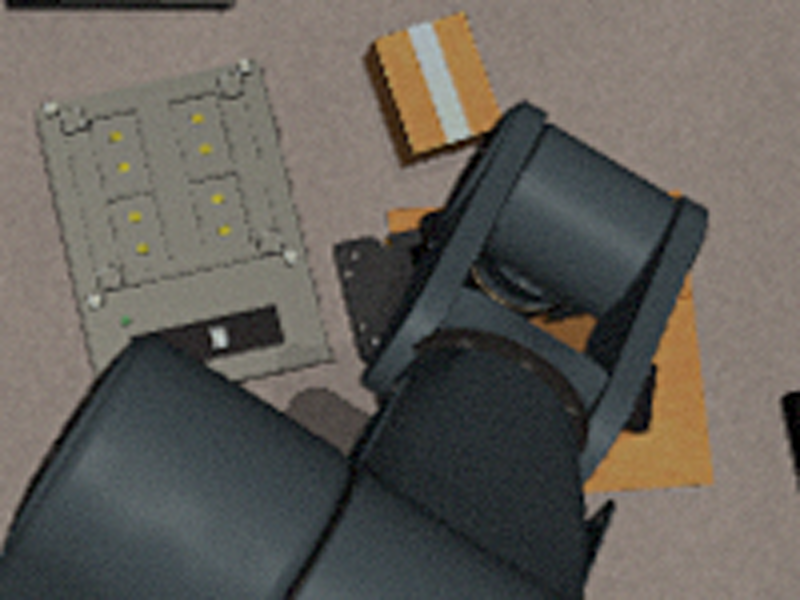

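The nub (crop 220,337) now sits right of the slot's middle, which is OFF. The arm hides the packs from the top camera, so I'll check them from the scene camera alone.

```bash
cat >> h.py <<'E'
def packs1(d=None,names=range(4)):
    d=d or robot.camera("scene")
    for i in names:
        q,e=packfit([d],PK[i]); q[2]=(q[2]+np.pi/2)%np.pi-np.pi/2; print(i,"pack",q.round(4),round(e,3)); to(q[0],q[1],.034,q[2])
    return d
E
python3 - <<'E'
from h import *
packs1()
E
```

```text
0 pack [ 0.4395 -0.2542 -0.9203] 0.57
MOVE -86.8 32.0 148.5 az 64.3 q6 0.79 t 5.5
1 pack [ 0.5423 -0.2519  0.6296] 0.249
MOVE 14.4 50.5 148.7 az -24.5 q6 0.79 t 5.5
2 pack [ 0.4594 -0.3576 -0.2048] 0.433
MOVE -88.1 137.3 148.7 az 23.3 q6 0.79 t 5.5
3 pack [ 0.5554 -0.3448 -0.3654] 0.367
MOVE 8.5 144.1 148.9 az 32.5 q6 0.79 t 5.5
```

Call:
move_arm --series "14.5 51.5 40 0 0 -7;14.5 51.5 80 0 0 -14;14.5 51.5 100 0 0 -22.5;14.5 51.5 110 0 0 -22.5;14.5 51.5 125 0 0 -22.5;14.5 51.5 140 0 0 -22.5;14.5 51.5 149 0 0 -22.5;14.5 51.5 149 0 0 -22.5" --jaw 0.55

```text
time: 6.22
position: [0.5403, -0.2465, 0.032]
tool_rot: [0.955, 0.295, -0.001, -0.002]
ft_force: [-0.9, -0.0, 1.5]
grip_width: 0.0479
grip_force: 0.0
```

Call:
move_arm --series "0 0 0 0 0 0;0 0 0 0 0 0;0 0 0 0 0 0;0 0 0 0 0 0;0 0 0 0 0 0" --jaw 0.2 --newtons 25

```text
time: 6.63
position: [0.5427, -0.2491, 0.0345]
tool_rot: [0.955, 0.295, 0.001, 0.001]
ft_force: [1.0, -0.6, 4.9]
grip_width: 0.0295
grip_force: 25.0
```

Run:
```python
from h import *
where(); to(*loc(.068,-.031,.12),C[2])
```

```text
loc [-0.0846 -0.2036  0.0345] yaw-C 22.65deg tilt [ 0.0024 -0.0015 -1.    ] F [ 1.  -0.6  4.9] w 0.0295 gf 25.0 t 6.6 pos [ 0.5427 -0.2491  0.0345]
MOVE 207.4 -100.3 -85.5 az 22.6 q6 0.35 t 6.6
```

Call:
move_arm --series "0 0 -30 0 0 0;0 0 -60 0 0 0;0 0 -90 0 0 0;30 -15 -95 0 0 7;60 -30 -95 0 0 14;90 -45 -95 0 0 21;130 -60 -95 0 0 22.6;165 -75 -95 0 0 22.6"

```text
time: 7.3
position: [0.6361, -0.0922, 0.1286]
tool_rot: [0.995, 0.101, -0.0, -0.0]
ft_force: [0.8, -1.3, -2.0]
grip_width: 0.0295
grip_force: 25.0
```

Run:
```python
from h import *
where(); to(*loc(.069,-.031,.12),C[2])
```

```text
loc [ 0.0387 -0.0689  0.1286] yaw-C -0.08deg tilt [-1.e-04  1.e-04 -1.e+00] F [ 0.8 -1.3 -2. ] w 0.0295 gf 25.0 t 7.3 pos [ 0.6361 -0.0922  0.1286]
MOVE 30.3 -37.9 8.6 az -0.1 q6 1.05 t 7.3
```

Call:
move_arm --series "30.3 -38 8 0 0 0;30.3 -38 25 0 0 0;30.3 -38 44 0 0 0;30.3 -38 44 0 0 0"

```text
time: 7.63
position: [0.6547, -0.048, 0.0805]
tool_rot: [0.995, 0.104, -0.004, -0.001]
ft_force: [-0.8, -0.4, -0.9]
grip_width: 0.0298
grip_force: 25.0
```

Run:
```python
from h import *
where(); to(*loc(.069,-.031,.066),C[2])
ds=[robot.camera("scene"),robot.camera("top")]
where()
for n,d in zip("ab",ds): d["img"]=d["img"].copy()
for d in ds: draw(d,T2(*C,rect(.025,.015,.054+.026,.068,-.031,n=12)),(255,255,0));draw(d,T2(*C,rect(.025,.015,.054,.068,-.031,n=12)),(255,0,0))
a=cv2.resize(ds[0]["img"][255:345,275:375],(500,450),interpolation=2); b=cv2.resize(ds[1]["img"][185:275,320:380],(300,450),interpolation=2)
cv2.imwrite("pics/p1.png",np.hstack([a,b])[:,:,::-1])
packs1(ds[0],(0,2,3))
```

```text
loc [ 0.0658 -0.0293  0.0805] yaw-C 0.19deg tilt [-0.0081  0.0018 -1.    ] F [-0.8 -0.4 -0.9] w 0.0298 gf 25.0 t 7.6 pos [ 0.6547 -0.048   0.0805]
MOVE 3.3 1.7 14.5 az 0.2 q6 1.12 t 7.6
loc [ 0.0672 -0.0316  0.0835] yaw-C 0.06deg tilt [-2.9e-03  6.0e-04 -1.0e+00] F [ 0.3 -0.4 -1.2] w 0.0297 gf 25.0 t 7.7 pos [ 0.6566 -0.05    0.0835]
0 pack [ 0.4428 -0.2613 -0.2059] 0.427
MOVE -252.2 163.4 50.0 az 23.5 q6 1.12 t 7.7
2 pack [ 0.4592 -0.3573 -0.1661] 0.446
MOVE -255.6 260.8 49.9 az 21.3 q6 1.12 t 7.7
3 pack [ 0.5571 -0.3469 -0.3175] 0.584
MOVE -157.7 270.5 49.6 az 29.9 q6 1.12 t 7.7
```

View pics/p1.png

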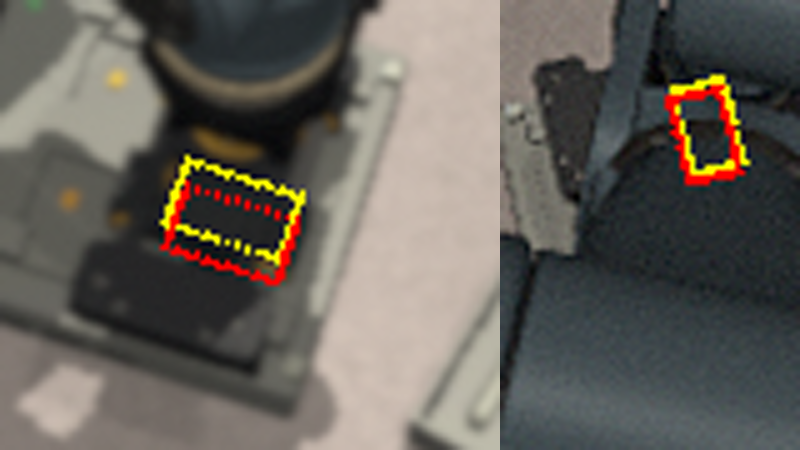

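The in-hand pack is hidden behind the gripper, so I'll lower it by feel.

Call:
move_arm --series "2 -0.5 6 0 0 0;2 -0.5 11 0 0 0;2 -0.5 15 0 0 0;2 -0.5 17.5 0 0 0;2 -0.5 17.5 0 0 0;2 -0.5 17.5 0 0 0"

```text
time: 8.23
position: [0.6593, -0.0495, 0.0667]
tool_rot: [0.995, 0.102, -0.0, -0.0]
ft_force: [-1.0, -0.2, -0.2]
grip_width: 0.0297
grip_force: 25.0
```

Run:
```python
from h import *
where()
```

```text
loc [ 0.0701 -0.0318  0.0667] yaw-C 0.04deg tilt [-2.e-04  1.e-04 -1.e+00] F [-1.  -0.2 -0.2] w 0.0297 gf 25.0 t 8.2 pos [ 0.6593 -0.0495  0.0667]
```

Call:
move_arm --series "0 0 1 0 0 0;0 0 2 0 0 0;0 0 2 0 0 0"

```text
time: 8.48
position: [0.6599, -0.0495, 0.0653]
tool_rot: [0.995, 0.102, 0.0, 0.0]
ft_force: [-0.0, -0.7, 0.1]
grip_width: 0.0301
grip_force: 2.5
```

Call:
move_arm --series "0 0 0 0 0 0;0 0 0 0 0 0;0 0 0 0 0 0" --jaw 0.5

```text
time: 8.73
position: [0.6595, -0.0492, 0.0648]
tool_rot: [0.995, 0.102, 0.0, 0.0]
ft_force: [-1.0, 0.2, 0.5]
grip_width: 0.0407
grip_force: 0.0
```

Call:
move_arm --series "0 0 -25 0 0 0;0 0 -60 0 0 0;0 0 -100 0 0 0;-30 -20 -140 0 0 0;-70 -50 -140 0 0 0;-110 -80 -140 0 0 0;-110 -110 -140 0 0 0;-110 -110 -140 0 0 0"

```text
time: 9.4
position: [0.5228, 0.0399, 0.2049]
tool_rot: [0.995, 0.103, -0.003, -0.002]
ft_force: [0.0, -0.4, -0.2]
grip_width: 0.0436
grip_force: 0.0
```

Run:
```python
from h import *
ds=[robot.camera("scene"),robot.camera("top")]
where()
for q in [packfit([d],T2(*C,[[.068,-.031,0]])[0],z0=.034) for d in ds]: print("placed",q[0].round(4),q[1],"want",loc(.068,-.031,0))
for d in ds: packs1(d,(0,2,3))
for d in ds:
  d["img"]=d["img"].copy();draw(d,T2(*C,rect(.025,.015,.06,.068,-.031,n=12)),(255,255,0))
a=cv2.resize(ds[0]["img"][225:425,115:365],(500,400),interpolation=2); b=cv2.resize(ds[1]["img"][185:305,320:410],(300,400),interpolation=2)
cv2.imwrite("pics/p2.png",np.hstack([a,b])[:,:,::-1])
```

```text
loc [-0.0411  0.0802  0.2052] yaw-C 0.22deg tilt [-5.e-04  2.e-04 -1.e+00] F [ 0.7 -0.1  0.2] w 0.0434 gf 0.0 t 9.5 pos [0.5278 0.0376 0.2052]
placed [ 0.6538 -0.0517  0.3931] 0.4017196297645569 want [ 0.65717018 -0.0491812   0.        ]
placed [ 0.6589 -0.0501  0.1567] 0.45381706953048706 want [ 0.65717018 -0.0491812   0.        ]
0 pack [ 0.4411 -0.2607 -0.1719] 0.399
MOVE -146.4 274.0 171.2 az 21.8 q6 1.22 t 9.5
2 pack [ 0.4594 -0.3576 -0.2048] 0.431
MOVE -148.5 372.6 171.2 az 23.6 q6 1.22 t 9.5
3 pack [ 0.555  -0.3462 -0.3374] 0.481
MOVE -52.5 381.2 171.1 az 31.2 q6 1.22 t 9.5
0 pack [ 4.420e-01 -2.612e-01  1.000e-04] 0.22
MOVE -145.5 274.7 171.2 az 11.9 q6 1.22 t 9.5
2 pack [ 0.4597 -0.3593 -0.2046] 0.216
MOVE -148.5 374.4 171.2 az 23.6 q6 1.22 t 9.5
3 pack [ 0.5558 -0.3462 -0.4703] 0.208
MOVE -51.7 381.3 171.1 az 38.9 q6 1.22 t 9.5
```

View pics/p2.png

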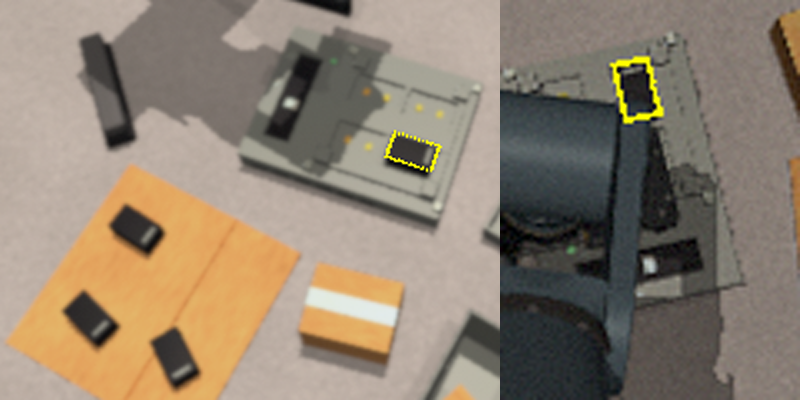

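Pack 1 lies squarely in the rear right bay and the other three haven't moved. Next is pack 0.

Call:
move_arm --series "-20 35 20 0 0 5;-45 80 40 0 0 10;-65 120 60 0 0 15;-85 160 80 0 0 15;-105 200 90 0 0 15;-125 237 100 0 0 15;-146 274 110 0 0 15;-146 274 110 0 0 15" --jaw 0.55

```text
time: 10.17
position: [0.4426, -0.2666, 0.0937]
tool_rot: [1.0, -0.029, 0.001, 0.001]
ft_force: [-0.7, 0.1, 0.4]
grip_width: 0.0476
grip_force: 0.0
```

Run:
```python
from h import *
d=robot.camera("scene"); where(); packs1(d,(0,)); to(.4418,-.2605,.034,-.05)
```

```text
loc [-0.1882 -0.2071  0.0925] yaw-C -15.25deg tilt [ 0.0026 -0.0066 -1.    ] F [ 0.2 -3.6  0.1] w 0.0476 gf 0.0 t 10.2 pos [ 0.442  -0.2735  0.0925]
0 pack [ 0.4433 -0.2607 -0.1119] 0.336
MOVE 0.3 -13.3 58.5 az 2.8 q6 0.87 t 10.2
MOVE -1.2 -13.4 58.5 az -0.7 q6 0.87 t 10.2
```

Call:
move_arm --series "0 0 10 0 0 0;0 0 20 0 0 0;0 0 20 0 0 0;0 0 20 0 0 0"

```text
time: 10.55
position: [0.4421, -0.2606, 0.0738]
tool_rot: [1.0, -0.028, -0.001, -0.001]
ft_force: [0.6, -0.7, -0.7]
grip_width: 0.0478
grip_force: 0.0
```

Run:
```python
from h import *
where(); to(.4425,-.2605,.034,-.06)
```

```text
loc [-0.1854 -0.1945  0.0738] yaw-C -14.85deg tilt [-0.0018  0.0018 -1.    ] F [ 0.6 -0.7 -0.7] w 0.0478 gf 0.0 t 10.6 pos [ 0.4421 -0.2606  0.0738]
MOVE 0.4 -0.0 39.8 az 0.3 q6 0.88 t 10.6
```

Call:
move_arm --series "0 0 15 0 0 0;0 0 28 0 0 0;0 0 37 0 0 0;0 0 40 0 0 0;0 0 40 0 0 0"

```text
time: 10.97
position: [0.4423, -0.261, 0.0343]
tool_rot: [1.0, -0.028, -0.0, -0.0]
ft_force: [0.4, 0.2, 0.1]
grip_width: 0.0478
grip_force: 0.0
```

Call:
move_arm --series "0 0 0 0 0 0;0 0 0 0 0 0;0 0 0 0 0 0;0 0 0 0 0 0;0 0 0 0 0 0" --jaw 0.2 --newtons 25

```text
time: 11.38
position: [0.4425, -0.2621, 0.0353]
tool_rot: [1.0, -0.029, 0.0, 0.0]
ft_force: [0.0, 0.8, 3.8]
grip_width: 0.0299
grip_force: 24.9
```

Call:
move_arm --series "0 0 -30 0 0 0;0 0 -60 0 0 0;0 0 -90 0 0 0;30 -35 -95 0 0 -5;60 -70 -95 0 0 -10;90 -110 -95 0 0 -15;90 -110 -95 0 0 -15;90 -110 -95 0 0 -15"

```text
time: 12.05
position: [0.5406, -0.1542, 0.13]
tool_rot: [0.995, 0.105, 0.001, 0.0]
ft_force: [0.5, 0.1, -1.0]
grip_width: 0.0299
grip_force: 24.9
```

Run:
```python
from h import *
where(); to(*loc(.006,-.031,.083),C[2]); to(*loc(.068,.031,.083),C[2])
```

```text
loc [-0.0675 -0.1103  0.13  ] yaw-C 0.33deg tilt [ 2.e-03  1.e-04 -1.e+00] F [ 0.5  0.1 -1. ] w 0.0299 gf 24.9 t 12.1 pos [ 0.5406 -0.1542  0.13  ]
MOVE 73.8 -78.8 47.1 az 0.3 q6 0.88 t 12.1
MOVE 136.2 -140.5 47.2 az 0.3 q6 0.88 t 12.1
```

Call:
move_arm --series "30 -30 0 0 0 0;60 -60 0 0 0 0;90 -90 0 0 0 0;115 -115 10 0 0 0;136 -140.5 25 0 0 0;136 -140.5 47 0 0 0;136 -140.5 47 0 0 0;136 -140.5 47 0 0 0"

```text
time: 12.72
position: [0.6407, 0.0075, 0.0811]
tool_rot: [0.995, 0.102, -0.003, -0.0]
ft_force: [0.3, -0.5, -1.2]
grip_width: 0.0298
grip_force: 24.9
```

Call:
move_arm --series "0 0 0 0 0 0;0 0 0 0 0 0"

```text
time: 12.88
position: [0.6431, 0.0062, 0.0839]
tool_rot: [0.995, 0.101, 0.001, 0.0]
ft_force: [-0.8, 0.5, -1.1]
grip_width: 0.0296
grip_force: 24.9
```

Run:
```python
from h import *
where(); to(*loc(.068,.031,.066),C[2]); d=robot.camera("scene"); where(); to(*loc(.068,.031,.066),C[2]);packs1(d,(2,3))
```

```text
loc [0.0655 0.0261 0.0839] yaw-C -0.06deg tilt [ 1.4e-03 -5.0e-04 -1.0e+00] F [-0.8  0.5 -1.1] w 0.0296 gf 24.9 t 12.9 pos [0.6431 0.0062 0.0839]
MOVE 2.5 -4.9 17.9 az -0.1 q6 1.20 t 12.9
loc [0.0656 0.0262 0.0841] yaw-C -0.06deg tilt [ 1.8e-03 -5.0e-04 -1.0e+00] F [-0.   0.2 -0.4] w 0.0296 gf 24.9 t 12.9 pos [0.6433 0.0063 0.0841]
MOVE 2.3 -4.8 18.1 az -0.1 q6 1.20 t 12.9
2 pack [ 0.4594 -0.3576 -0.2048] 0.438
MOVE -253.6 319.4 49.9 az 23.4 q6 1.20 t 12.9
3 pack [ 0.5556 -0.346  -0.3249] 0.535
MOVE -156.9 327.4 50.1 az 30.2 q6 1.20 t 12.9
```

Call:
move_arm --series "2.4 -4.8 4 0 0 0;2.4 -4.8 9 0 0 0;2.4 -4.8 14 0 0 0;2.4 -4.8 17 0 0 0;2.4 -4.8 18 0 0 0;2.4 -4.8 18 0 0 0"

```text
time: 13.43
position: [0.644, 0.0131, 0.0662]
tool_rot: [0.995, 0.103, -0.0, 0.0]
ft_force: [-3.5, 0.0, 9.7]
grip_width: 0.0299
grip_force: 24.9
```

Run:
```python
from h import *
where(); to(*loc(.068,.031,.065),C[2])
```

```text
loc [0.0677 0.0326 0.0662] yaw-C 0.11deg tilt [-5.e-04 -5.e-04 -1.e+00] F [-3.5  0.   9.7] w 0.0299 gf 24.9 t 13.4 pos [0.644  0.0131 0.0662]
MOVE 0.3 1.6 1.2 az 0.1 q6 1.21 t 13.4
```

Call:
move_arm --series "0 0 -1 0 0 0;0 0 -1 0 0 0;0 0 -1 0 0 0;0 0 -1 0 0 0" --jaw 0.5

```text
time: 13.77
position: [0.6442, 0.0132, 0.0654]
tool_rot: [0.995, 0.102, -0.0, -0.0]
ft_force: [0.3, 0.4, -1.7]
grip_width: 0.0424
grip_force: 0.0
```

Call:
move_arm --series "0 0 -30 0 0 0;0 0 -65 0 0 0;0 0 -100 0 0 0;-30 -20 -140 0 0 0;-60 -40 -140 0 0 0;-90 -60 -140 0 0 0;-120 -80 -140 0 0 0;-120 -80 -140 0 0 0"

```text
time: 14.43
position: [0.5006, 0.0698, 0.2048]
tool_rot: [0.995, 0.104, -0.006, -0.002]
ft_force: [-1.0, -0.2, -0.2]
grip_width: 0.0434
grip_force: 0.0
```

Call:
move_arm --series "0 0 0 0 0 0;0 0 0 0 0 0"

```text
time: 14.6
position: [0.5116, 0.067, 0.2061]
tool_rot: [0.995, 0.103, 0.001, 0.0]
ft_force: [0.1, 0.4, 0.0]
grip_width: 0.0435
grip_force: 0.0
```

```bash
cat >> h.py <<'E'
def look(name,B):
    ds=[robot.camera("scene"),robot.camera("top")]; where()
    for d in ds: packs1(d,(2,3))
    for d in ds:
        d["img"]=d["img"].copy()
        for b in B: draw(d,T2(*C,rect(.025,.015,.06,b[0],b[1],n=12)),(255,255,0))
    a=cv2.resize(ds[0]["img"][225:425,115:365],(500,400),interpolation=2); b=cv2.resize(ds[1]["img"][185:305,320:410],(300,400),interpolation=2)
    cv2.imwrite("pics/"+name,np.hstack([a,b])[:,:,::-1])
E
python3 - <<'E'
from h import *
look("p3.png",[(.068,.031),(.068,-.031)])
E
```

```text
loc [-0.0503  0.1116  0.2059] yaw-C 0.03deg tilt [ 2.2e-03 -3.0e-04 -1.0e+00] F [0.1 0.5 0.2] w 0.0436 gf 0.0 t 14.7 pos [0.5124 0.0665 0.2059]
2 pack [ 0.4575 -0.3595 -0.1923] 0.424
MOVE -140.7 405.8 171.9 az 22.7 q6 1.28 t 14.7
3 pack [ 0.5557 -0.3464 -0.3298] 0.47
MOVE -41.9 413.0 172.1 az 30.6 q6 1.28 t 14.7
2 pack [ 0.4594 -0.3589 -0.1386] 0.225
MOVE -138.7 405.6 171.9 az 19.7 q6 1.28 t 14.7
3 pack [ 0.5558 -0.347  -0.5191] 0.218
MOVE -41.9 413.5 172.1 az 41.5 q6 1.28 t 14.7
```

View pics/p3.png

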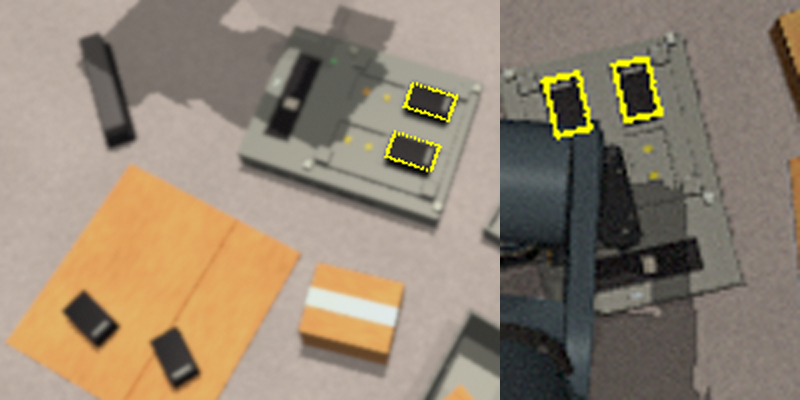

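Two packs are home and two remain on the carton. Next is pack 3 at about (.5557, -.3465).

Call:
move_arm --series "-5 40 10 0 0 5;-9 80 20 0 0 10;-13 120 30 0 0 15;-17 160 40 0 0 20;-21 200 60 0 0 25;-25 240 80 0 0 30;-29 280 100 0 0 36;-33 320 110 0 0 36" --jaw 0.55

```text
time: 15.37
position: [0.5423, -0.2466, 0.0958]
tool_rot: [0.977, -0.212, -0.001, -0.001]
ft_force: [0.8, 0.9, -0.5]
grip_width: 0.0475
grip_force: 0.0
```

Run:
```python
from h import *
where(); to(.5557,-.3465,.07,-.43)
```

```text
loc [-0.0845 -0.201   0.0958] yaw-C -36.20deg tilt [-0.0017  0.0014 -1.    ] F [ 0.8  0.9 -0.5] w 0.0475 gf 0.0 t 15.4 pos [ 0.5423 -0.2466  0.0958]
MOVE 53.7 85.4 25.6 az 0.1 q6 1.38 t 15.4
```

Call:
move_arm --series "22 35 10 0 0 0;44 70 20 0 0 0;53.7 85 25.6 0 0 0;53.7 85 25.6 0 0 0;53.7 85 25.6 0 0 0;53.7 85 25.6 0 0 0"

```text
time: 15.87
position: [0.5561, -0.3433, 0.072]
tool_rot: [0.978, -0.21, -0.001, -0.001]
ft_force: [-0.5, -0.4, 0.3]
grip_width: 0.0477
grip_force: 0.0
```

Run:
```python
from h import *
where(); to(.5557,-.3465,.034,-.43); packs1(None,(3,))
```

```text
loc [-0.0905 -0.2985  0.072 ] yaw-C -35.97deg tilt [-0.0011  0.0015 -1.    ] F [-0.5 -0.4  0.3] w 0.0477 gf 0.0 t 15.9 pos [ 0.5561 -0.3433  0.072 ]
MOVE 1.0 3.2 38.0 az 0.4 q6 1.27 t 15.9
3 pack [ 0.5525 -0.3447 -0.5083] 0.575
MOVE -2.5 3.5 38.4 az 4.9 q6 1.27 t 15.9
```

Call:
move_arm --series "0.5 3 15 0 0 1.5;0.5 3 28 0 0 1.5;0.5 3 36 0 0 1.5;0.5 3 38.5 0 0 1.5;0.5 3 38.5 0 0 1.5"

```text
time: 16.33
position: [0.5549, -0.3453, 0.0325]
tool_rot: [0.975, -0.223, -0.001, -0.001]
ft_force: [0.4, -0.7, -0.0]
grip_width: 0.048
grip_force: 0.0
```

Call:
move_arm --series "0 0 0 0 0 0;0 0 0 0 0 0;0 0 0 0 0 0;0 0 0 0 0 0;0 0 0 0 0 0" --jaw 0.2

```text
time: 16.75
position: [0.556, -0.3469, 0.0348]
tool_rot: [0.975, -0.223, 0.001, 0.0]
ft_force: [-0.5, -0.2, 1.6]
grip_width: 0.0299
grip_force: 24.8
```

Call:
move_arm --series "0 0 -30 0 0 0;0 0 -60 0 0 0;0 0 -90 0 0 0;-10 -30 -95 0 0 -7;-20 -70 -95 0 0 -14;-30 -100 -95 0 0 -21;-30 -120 -95 0 0 -28;-30 -120 -95 0 0 -35"

```text
time: 17.42
position: [0.5811, -0.2205, 0.1293]
tool_rot: [0.996, 0.086, -0.0, -0.001]
ft_force: [-0.3, -1.2, -0.8]
grip_width: 0.0297
grip_force: 24.8
```

Run:
```python
from h import *
where(); to(*loc(.006,-.031,.083),C[2]); to(*loc(.006,.031,.083),C[2])
```

```text
loc [-0.0412 -0.1834  0.1293] yaw-C -1.86deg tilt [-9.0e-04  2.6e-03 -1.0e+00] F [-0.3 -1.2 -0.8] w 0.0297 gf 24.8 t 17.4 pos [ 0.5811 -0.2205  0.1293]
MOVE 42.3 -153.7 46.7 az -1.9 q6 0.85 t 17.4
MOVE 40.3 -215.6 46.9 az -1.9 q6 0.85 t 17.4
```

Call:
move_arm --series "8 -40 0 0 0 -2;16 -80 0 0 0 -2;24 -120 0 0 0 -2;32 -155 0 0 0 -2;37 -185 10 0 0 -2;40 -215 25 0 0 -2;40 -215 47 0 0 -2;40 -215 47 0 0 -2"

```text
time: 18.08
position: [0.5826, -0.0043, 0.0792]
tool_rot: [0.995, 0.1, -0.004, -0.001]
ft_force: [-1.4, -0.7, -1.4]
grip_width: 0.0296
grip_force: 24.8
```

Call:
move_arm --series "0 0 0 0 0 0;0 0 0 0 0 0;0 0 0 0 0 0"

```text
time: 18.33
position: [0.5869, -0.0082, 0.0834]
tool_rot: [0.995, 0.097, 0.001, 0.0]
ft_force: [0.4, 0.8, -0.4]
grip_width: 0.0299
grip_force: 24.8
```

Run:
```python
from h import *
where(); to(*loc(.006,.031,.066),C[2]); packs1(None,(2,))
```

```text
loc [0.0075 0.0234 0.0834] yaw-C -0.53deg tilt [ 2.6e-03 -7.0e-04 -1.0e+00] F [ 0.4  0.8 -0.4] w 0.0299 gf 24.8 t 18.3 pos [ 0.5869 -0.0082  0.0834]
MOVE -1.6 -7.6 17.4 az -0.5 q6 1.17 t 18.3
2 pack [ 0.4594 -0.3576 -0.2048] 0.438
MOVE -192.7 318.1 49.4 az 22.9 q6 1.17 t 18.4
```

Call:
move_arm --series "-1.5 -4 0 0 0 -0.5;-1.5 -7.5 3 0 0 -0.5;-1.5 -7.5 8 0 0 -0.5;-1.5 -7.5 13 0 0 -0.5;-1.5 -7.5 16.5 0 0 -0.5;-1.5 -7.5 17.5 0 0 -0.5;-1.5 -7.5 17.5 0 0 -0.5"

```text
time: 18.97
position: [0.5825, 0.0003, 0.0656]
tool_rot: [0.995, 0.102, -0.0, -0.0]
ft_force: [-2.6, 0.1, 8.1]
grip_width: 0.0296
grip_force: 24.9
```

Run:
```python
from h import *
where()
```

```text
loc [0.0049 0.0326 0.0656] yaw-C 0.05deg tilt [-7.e-04  1.e-04 -1.e+00] F [-2.6  0.1  8.1] w 0.0296 gf 24.9 t 19.0 pos [5.825e-01 3.000e-04 6.560e-02]
```

Call:
move_arm --series "0 0 -1 0 0 0;0 0 -1 0 0 0;0 0 -1 0 0 0;0 0 -1 0 0 0" --jaw 0.55

```text
time: 19.3
position: [0.5828, 0.0002, 0.0655]
tool_rot: [0.995, 0.102, -0.0, -0.0]
ft_force: [0.6, -0.2, -0.6]
grip_width: 0.0455
grip_force: 0.0
```

Call:
move_arm --series "0 0 -30 0 0 0;0 0 -65 0 0 0;-20 30 -85 0 0 5;-40 65 -85 0 0 10;-60 100 -85 0 0 15;-80 135 -85 0 0 20;-100 170 -85 0 0 22.6;-120 205 -70 0 0 22.6"

```text
time: 19.97
position: [0.5083, -0.2266, 0.1382]
tool_rot: [0.995, -0.095, 0.003, 0.002]
ft_force: [0.3, -0.9, -0.2]
grip_width: 0.0478
grip_force: 0.0
```

Run:
```python
from h import *
d=robot.camera("scene"); where(); q=packfit([d],loc(.006,.031,0),z0=.034); print(q[0].round(4),q[1],loc(.006,.031,0)); packs1(d,(2,)); to(.4594,-.358,.074,-.19)
```

```text
loc [-0.1178 -0.1801  0.1347] yaw-C -22.80deg tilt [ 2.0e-04 -5.2e-03 -1.0e+00] F [-0.9 -3.9 -0.8] w 0.0475 gf 0.0 t 20.0 pos [ 0.5054 -0.2328  0.1347]
[5.826e-01 4.000e-04 3.091e-01] 0.3442826569080353 [ 0.58389536 -0.00102729  0.        ]
2 pack [ 0.4578 -0.358  -0.2038] 0.4
MOVE -22.8 131.5 101.3 az 0.6 q6 1.14 t 20.0
MOVE -21.1 131.4 61.3 az -0.2 q6 1.14 t 20.0
```

Call:
move_arm --series "-6 40 15 0 0 0;-12 80 35 0 0 0;-18 115 50 0 0 0;-22 138 61 0 0 0;-22 138 61 0 0 0;-22 138 61 0 0 0;-22 138 61 0 0 0"

```text
time: 20.6
position: [0.4597, -0.3542, 0.075]
tool_rot: [0.996, -0.095, -0.0, -0.001]
ft_force: [0.2, 0.6, 0.5]
grip_width: 0.0479
grip_force: 0.0
```

Run:
```python
from h import *
where(); to(.459,-.3585,.034,-.19)
```

```text
loc [-0.1872 -0.2897  0.075 ] yaw-C -22.55deg tilt [-7.0e-04  1.3e-03 -1.0e+00] F [0.2 0.6 0.5] w 0.0479 gf 0.0 t 20.6 pos [ 0.4597 -0.3542  0.075 ]
MOVE 0.1 4.4 41.0 az 0.0 q6 0.91 t 20.6
```

Call:
move_arm --series "0 4 15 0 0 0;0 4 28 0 0 0;0 4 37 0 0 0;0 4 41 0 0 0;0 4 41 0 0 0"

```text
time: 21.02
position: [0.4592, -0.3575, 0.0337]
tool_rot: [0.996, -0.094, -0.001, -0.001]
ft_force: [-0.3, -0.4, -0.7]
grip_width: 0.0477
grip_force: 0.0
```

Call:
move_arm --series "0 0 0 0 0 0;0 0 0 0 0 0;0 0 0 0 0 0;0 0 0 0 0 0;0 0 0 0 0 0" --jaw 0.2

```text
time: 21.43
position: [0.4594, -0.3593, 0.0348]
tool_rot: [0.996, -0.095, 0.0, 0.0]
ft_force: [0.5, 0.9, 2.4]
grip_width: 0.0296
grip_force: 25.0
```

Call:
move_arm --series "0 0 -30 0 0 0;0 0 -60 0 0 0;0 0 -90 0 0 0;30 -30 -95 0 0 -7;60 -60 -95 0 0 -14;90 -90 -95 0 0 -22.5;110 -120 -95 0 0 -22.5;110 -120 -95 0 0 -22.5"

```text
time: 22.1
position: [0.5946, -0.2567, 0.1296]
tool_rot: [0.995, 0.105, 0.002, -0.0]
ft_force: [0.7, -0.6, -0.6]
grip_width: 0.0299
grip_force: 25.0
```

Run:
```python
from h import *
where(); to(*loc(.006,-.031,.083),C[2])
```

```text
loc [-0.0354 -0.2216  0.1296] yaw-C 0.31deg tilt [ 0.0043  0.0012 -1.    ] F [ 0.7 -0.6 -0.6] w 0.0299 gf 25.0 t 22.1 pos [ 0.5946 -0.2567  0.1296]
MOVE 42.2 -190.3 46.8 az 0.3 q6 0.78 t 22.1
```

Call:
move_arm --series "8 -40 0 0 0 0;16 -80 0 0 0 0;24 -120 0 0 0 0;34 -155 0 0 0 0;42 -190 10 0 0 0;42 -190 30 0 0 0;42 -190 47 0 0 0;42 -190 47 0 0 0"

```text
time: 22.77
position: [0.5897, -0.0657, 0.0793]
tool_rot: [0.995, 0.102, -0.003, -0.001]
ft_force: [-0.1, 0.9, -1.6]
grip_width: 0.0297
grip_force: 25.0
```

Call:
move_arm --series "0 0 0 0 0 0;0 0 0 0 0 0;0 0 0 0 0 0"

```text
time: 23.02
position: [0.5932, -0.0683, 0.0833]
tool_rot: [0.995, 0.101, 0.001, 0.0]
ft_force: [0.5, 0.7, -0.8]
grip_width: 0.0298
grip_force: 25.0
```

Run:
```python
from h import *
where(); to(*loc(.006,-.031,.066),C[2])
```

```text
loc [ 0.0015 -0.0367  0.0833] yaw-C -0.10deg tilt [ 2.1e-03 -6.0e-04 -1.0e+00] F [ 0.5  0.7 -0.8] w 0.0298 gf 25.0 t 23.0 pos [ 0.5932 -0.0683  0.0833]
MOVE 4.4 -5.8 17.3 az -0.1 q6 1.07 t 23.0
```

Call:
move_arm --series "4.5 -3 0 0 0 0;4.5 -5.5 3 0 0 0;4.5 -5.5 8 0 0 0;4.5 -5.5 13 0 0 0;4.5 -5.5 16.5 0 0 0;4.5 -5.5 17.5 0 0 0;4.5 -5.5 17.5 0 0 0"

```text
time: 23.6
position: [0.5954, -0.0609, 0.0657]
tool_rot: [0.995, 0.102, -0.0, -0.0]
ft_force: [-3.2, 0.7, 9.0]
grip_width: 0.0296
grip_force: 25.0
```

Run:
```python
from h import *
where()
```

```text
loc [ 0.0051 -0.0299  0.0657] yaw-C -0.02deg tilt [-8.e-04  2.e-04 -1.e+00] F [-3.2  0.7  9. ] w 0.0296 gf 25.0 t 23.6 pos [ 0.5954 -0.0609  0.0657]
```

Call:
move_arm --series "0 0 -1 0 0 0;0 0 -1 0 0 0;0 0 -1 0 0 0;0 0 -1 0 0 0" --jaw 0.55

```text
time: 23.93
position: [0.5957, -0.0611, 0.0654]
tool_rot: [0.995, 0.101, -0.0, -0.0]
ft_force: [-0.4, -0.1, -0.1]
grip_width: 0.0455
grip_force: 0.0
```

Call:
move_arm --series "0 0 -30 0 0 0;0 0 -65 0 0 0;0 0 -100 0 0 0;-5 -40 -110 0 0 0;-10 -80 -110 0 0 0;-15 -120 -110 0 0 0;-20 -160 -110 0 0 0;-20 -200 -110 0 0 0"

```text
time: 24.6
position: [0.5339, 0.132, 0.1756]
tool_rot: [0.995, 0.101, -0.001, -0.0]
ft_force: [1.3, -0.5, 0.0]
grip_width: 0.0481
grip_force: 0.0
```

Call:
move_arm --series "-10 -20 0 0 0 0;-15 -40 0 0 0 0;-15 -60 0 0 0 0;-15 -60 0 0 0 0;-15 -60 0 0 0 0"

```text
time: 25.02
position: [0.5087, 0.1872, 0.1755]
tool_rot: [0.995, 0.103, -0.0, 0.0]
ft_force: [0.5, -1.3, 0.2]
grip_width: 0.048
grip_force: 0.0
```

Run:
```python
from h import *
PB=[(.006,-.031),(.006,.031),(.068,-.031),(.068,.031)]
ds=[robot.camera("scene"),robot.camera("top")]; where()
for b in PB:
  w=loc(*b,0); print([ (np.r_[q[0][:2]-w[:2],q[0][2]-C[2]].round(4),round(q[1],2)) for q in [packfit([d],w,z0=.034) for d in ds]])
for dd in ([ds[0]],[ds[1]],ds):
  cv,e=chamfer(dd,CV,[.487,.293,.34]); print("cover",cv.round(4),e)
to(cv[0],cv[1],.09,cv[2])
a=cv2.resize(ds[0]["img"][225:345,225:375],(500,400),interpolation=2); b=cv2.resize(ds[1]["img"][185:305,310:400],(300,400),interpolation=2)
cv2.imwrite("pics/p4.png",np.hstack([a,b])[:,:,::-1])
```

```text
loc [-0.0291  0.2292  0.1756] yaw-C -0.04deg tilt [ 2.e-04 -4.e-04 -1.e+00] F [-0.1  0.3  0.7] w 0.0482 gf 0.0 t 25.1 pos [0.5093 0.186  0.1756]
[(array([-5.0000e-04,  3.0000e-04,  3.2968e+00]), np.float64(0.34)), (array([-0.0011,  0.0004,  0.0137]), np.float64(0.23))]
[(array([-0.0017,  0.001 ,  0.0689]), np.float64(0.32)), (array([-0.003 ,  0.0009, -0.0571]), np.float64(0.22))]
[(array([-1.2000e-03, -1.0000e-03,  3.2925e+00]), np.float64(0.36)), (array([-0.0007, -0.0014,  0.0052]), np.float64(0.21))]
[(array([-2.600e-03,  7.000e-04,  3.322e+00]), np.float64(0.32)), (array([-8.0000e-04,  1.4000e-03,  3.1587e+00]), np.float64(0.22))]
cover [0.4857 0.2936 0.2943] 2.23921275138855
cover [0.495 0.3   0.492] 1.4338464736938477
cover [0.4868 0.293  0.3351] 1.980770230293274
MOVE -0.5 -109.4 85.5 az -7.6 q6 1.51 t 25.1
```

View pics/p4.png

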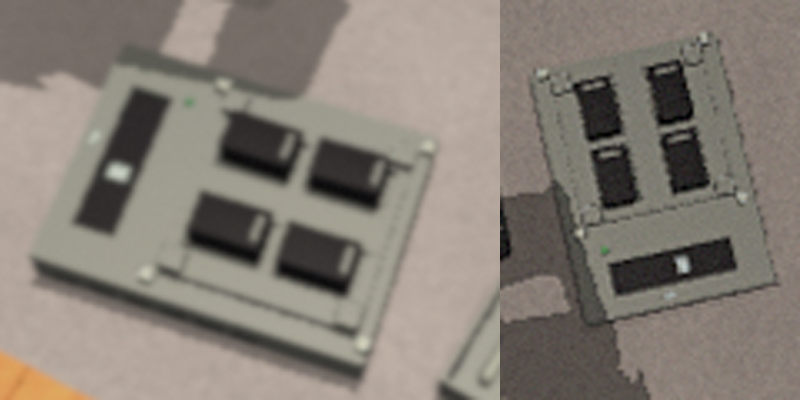

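All four packs lie flat in their bays and the nub is still OFF. Now I'll fetch the white cover by its handle.

Call:
move_arm --series "0 -40 20 0 0 -4;0 -80 40 0 0 -8;0 -109 60 0 0 -8;0 -109 80 0 0 -8;0 -109 85 0 0 -8;0 -109 85 0 0 -8;0 -109 85 0 0 -8" --jaw 0.4

```text
time: 25.7
position: [0.4879, 0.292, 0.0909]
tool_rot: [0.985, 0.17, 0.0, 0.0]
ft_force: [0.1, -0.2, 0.2]
grip_width: 0.035
grip_force: 0.0
```

Run:
```python
from h import *
d=robot.camera("scene");where(); cv,e=chamfer([d],CV,[.487,.293,.345]); print(cv,e); to(.4872,.2928,.062,.345)
```

```text
loc [-0.0282  0.3374  0.0915] yaw-C 7.83deg tilt [ 1.5e-03  3.0e-04 -1.0e+00] F [-0.3 -0.5  0.5] w 0.0345 gf 0.0 t 25.8 pos [0.4884 0.2921 0.0915]
[0.48488358 0.29895774 0.33030705] 1.012045979499817
MOVE -0.9 -1.0 29.5 az -0.2 q6 1.57 t 25.8
```

Call:
move_arm --series "-1 -2 10 0 0 0;-1 -2 20 0 0 0;-1 -2 27 0 0 0;-1 -2 29 0 0 0;-1 -2 29 0 0 0"

```text
time: 26.17
position: [0.4848, 0.2944, 0.0608]
tool_rot: [0.985, 0.17, -0.001, 0.0]
ft_force: [0.3, 0.1, 0.3]
grip_width: 0.0349
grip_force: 0.0
```

Call:
move_arm --series "0 0 0 0 0 0;0 0 0 0 0 0;0 0 0 0 0 0;0 0 0 0 0 0;0 0 0 0 0 0" --jaw 0 --newtons 40

```text
time: 26.58
position: [0.4856, 0.2948, 0.062]
tool_rot: [0.985, 0.171, 0.0, 0.0]
ft_force: [-0.5, -1.4, 0.8]
grip_width: 0.0117
grip_force: 40.0
```

Call:
move_arm --series "0 0 -20 0 0 0;0 0 -45 0 0 0;0 0 -75 0 0 0;0 0 -100 0 0 0;0 0 -100 0 0 0;0 0 -100 0 0 0"

```text
time: 27.08
position: [0.486, 0.2952, 0.163]
tool_rot: [0.985, 0.171, 0.002, -0.0]
ft_force: [-0.9, -0.2, -2.6]
grip_width: 0.0117
grip_force: 40.0
```

Run:
```python
from h import *
where(); o,p,r=st(); z=p[2]-.062
ds=[robot.camera("scene"),robot.camera("top")]
for dd in ([ds[0]],[ds[1]],ds):
  Q=rect(.075,.075,.036+z); Q2=np.vstack([Q,rect(.075,.075,z)])
  for P in(Q,Q2):
    cv,e=chamfer(dd,P,[p[0],p[1],.345]); print("cover-TCP",(cv[:2]-p[:2]).round(4),cv[2].round(4),e)
ds[0]["img"]=ds[0]["img"].copy(); draw(ds[0],T2(*cv,Q),(255,0,0)); 
a=cv2.resize(ds[0]["img"][90:210,265:385],(400,400),interpolation=2)
ds[1]["img"]=ds[1]["img"].copy(); draw(ds[1],T2(*cv,Q),(255,0,0)); b=cv2.resize(ds[1]["img"][205:325,190:310],(400,400),interpolation=2)
cv2.imwrite("pics/v1.png",np.hstack([a,b])[:,:,::-1])
```

```text
loc [-0.0298  0.3409  0.163 ] yaw-C 7.96deg tilt [ 0.0031  0.0013 -1.    ] F [-0.9 -0.2 -2.6] w 0.0117 gf 40.0 t 27.1 pos [0.486  0.2952 0.163 ]
cover-TCP [-0.0001  0.0013] 0.3392 0.8320436477661133
cover-TCP [-0.0006  0.001 ] 0.3469 1.6304810047149658
cover-TCP [ 0.007  -0.0017] 0.0115 1.064435601234436
cover-TCP [0.0075 0.0263] 0.1071 1.1006505489349365
cover-TCP [-0.0001  0.0008] 0.3388 1.247515320777893
cover-TCP [-0.0004  0.001 ] 0.3453 1.657313585281372
```

View pics/v1.png

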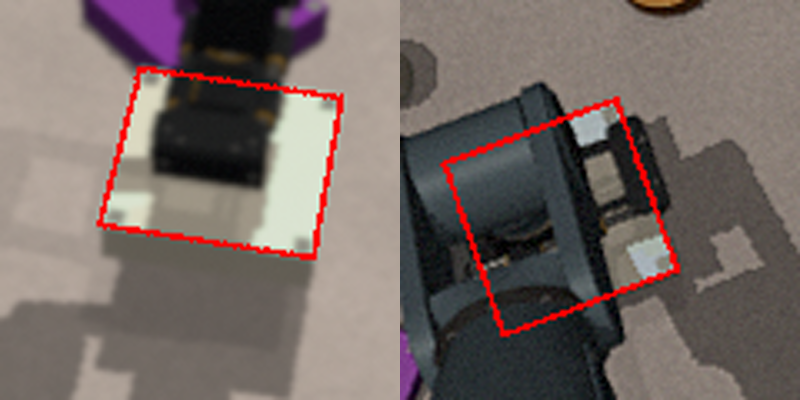

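The cover is centred on the tool to within 1 mm and yaw matches. Carrying it over the charger.

Call:
move_arm --series "0 10 -8 0 0 1;1 40 -12 0 0 3;3 75 -12 0 0 5;5 110 -12 0 0 8;7 145 -12 0 0 8;9 180 -12 0 0 8;11 215 -12 0 0 8;13 250 -12 0 0 8"

```text
time: 27.85
position: [0.5813, 0.0614, 0.1726]
tool_rot: [0.995, 0.101, -0.001, -0.0]
ft_force: [0.1, 0.4, -1.8]
grip_width: 0.0119
grip_force: 40.0
```

Call:
move_arm --series "0 35 0 0 0 0;0 65 0 0 0 0;0 85 0 0 0 0;0 85 0 0 0 0;0 85 0 0 0 0"

```text
time: 28.27
position: [0.5982, -0.0213, 0.1725]
tool_rot: [0.995, 0.1, -0.001, -0.0]
ft_force: [-0.7, -0.3, -2.2]
grip_width: 0.012
grip_force: 40.0
```

Run:
```python
from h import *
d=robot.camera("scene"); where(); o,p,r=st(); z=p[2]-.062
cv,e=chamfer([d],rect(.075,.075,.036+z),[p[0],p[1],.204]); print("cover-TCP",(cv[:2]-p[:2]).round(4),cv[2].round(4),e)
to(*loc(.037,0,.125),C[2])
```

```text
loc [0.0158 0.0096 0.1726] yaw-C -0.15deg tilt [-0.0029  0.001  -1.    ] F [-0.8  1.  -2.1] w 0.0118 gf 40.0 t 28.3 pos [ 0.5978 -0.02    0.1726]
cover-TCP [ 0.0007 -0.0004] 0.2096 0.6232703924179077
MOVE 21.3 9.6 47.6 az -0.2 q6 1.15 t 28.3
```

Call:
move_arm --series "12 5 0 0 0 0;21 9.6 5 0 0 0;21 9.6 20 0 0 0;21 9.6 35 0 0 0;21 9.6 45 0 0 0;21 9.6 45 0 0 0;21 9.6 45 0 0 0"

```text
time: 28.9
position: [0.6207, -0.0239, 0.1278]
tool_rot: [0.995, 0.102, -0.001, -0.0]
ft_force: [0.2, 0.1, -1.6]
grip_width: 0.0116
grip_force: 40.0
```

Run:
```python
from h import *
d=robot.camera("scene"); where(); o,p,r=st(); z=p[2]-.062
cv,e=chamfer([d],rect(.075,.075,.036+z),[p[0],p[1],.204]); print("cover-deck",(cv[:2]-loc(.037,0,0)[:2]).round(4),cv[2].round(4),e)
to(*loc(.037,0,.103),C[2])
```

```text
loc [0.0381 0.0007 0.1287] yaw-C 0.00deg tilt [-1.e-04  1.e-04 -1.e+00] F [ 0.7  0.7 -1.3] w 0.0114 gf 40.0 t 28.9 pos [ 0.6215 -0.0242  0.1287]
cover-deck [0.0009 0.0015] 0.2058 0.6538118124008179
MOVE -1.1 0.7 25.7 az 0.0 q6 1.15 t 28.9
```

Call:
move_arm --series "-1 0.8 4 0 0 0;-1 0.8 8 0 0 0;-1 0.8 12 0 0 0;-1 0.8 16 0 0 0;-1 0.8 19 0 0 0;-1 0.8 22 0 0 0;-1 0.8 22 0 0 0"

```text
time: 29.53
position: [0.62, -0.0256, 0.1059]
tool_rot: [0.995, 0.101, -0.001, -0.0]
ft_force: [-0.6, -0.6, -1.8]
grip_width: 0.0116
grip_force: 40.0
```

Call:
move_arm --series "0 0 1 0 0 0;0 0 2 0 0 0;0 0 3 0 0 0;0 0 4 0 0 0;0 0 4 0 0 0"

```text
time: 29.95
position: [0.6207, -0.0256, 0.1031]
tool_rot: [0.995, 0.102, 0.0, 0.0]
ft_force: [-0.4, 0.1, -0.2]
grip_width: 0.012
grip_force: 40.0
```

Run:
```python
from h import *
where()
```

```text
loc [ 0.037  -0.0006  0.1031] yaw-C -0.03deg tilt [ 5.e-04 -1.e-04 -1.e+00] F [-0.4  0.1 -0.2] w 0.0120 gf 40.0 t 29.9 pos [ 0.6207 -0.0256  0.1031]
```

Call:
move_arm --series "0 0 0 0 0 0;0 0 0 0 0 0;0 0 0 0 0 0;0 0 0 0 0 0" --jaw 0.4

```text
time: 30.28
position: [0.6207, -0.0257, 0.1029]
tool_rot: [0.995, 0.101, 0.0, 0.0]
ft_force: [-0.2, 0.0, 0.2]
grip_width: 0.0301
grip_force: 0.0
```

Call:
move_arm --series "0 0 -20 0 0 0;0 0 -45 0 0 0;0 0 -70 0 0 0;0 0 -70 0 0 0;0 0 -70 0 0 0;0 0 -70 0 0 0;0 0 -70 0 0 0"

```text
time: 30.87
position: [0.6195, -0.0254, 0.1714]
tool_rot: [0.995, 0.101, -0.001, -0.0]
ft_force: [-0.6, -0.0, 0.1]
grip_width: 0.0345
grip_force: 0.0
```

Call:
move_arm --series "0 0 0 0 0 0;0 0 0 0 0 0;0 0 0 0 0 0;0 0 0 0 0 0;0 0 0 0 0 0" --jaw 0

```text
time: 31.28
position: [0.6204, -0.0256, 0.1724]
tool_rot: [0.995, 0.101, -0.0, -0.0]
ft_force: [0.2, 0.2, -0.2]
grip_width: 0.0092
grip_force: 0.0
```

Run:
```python
from h import *
d=robot.camera("scene"); where()
cv,e=chamfer([d],rect(.075,.075,.077),[*loc(.037,0,0)[:2],.204]); print("cover-deck",(cv[:2]-loc(.037,0,0)[:2]).round(4),cv[2].round(4),e)
for sx,sy in((-1,-1),(-1,1),(1,-1),(1,1)): to(*loc(.037+.066*sx,.066*sy,.105),C[2])
```

```text
loc [ 0.0369 -0.0005  0.1725] yaw-C -0.04deg tilt [-2.e-04  1.e-04 -1.e+00] F [-0.4 -0.2 -0.7] w 0.0059 gf 0.0 t 31.3 pos [ 0.6205 -0.0256  0.1725]
cover-deck [0.0009 0.0009] 0.198 0.608115017414093
MOVE -65.8 65.5 67.5 az -0.0 q6 1.15 t 31.3
MOVE -65.9 -66.5 67.6 az -0.0 q6 1.15 t 31.3
MOVE 66.2 65.4 67.5 az -0.0 q6 1.15 t 31.3
MOVE 66.1 -66.6 67.5 az -0.0 q6 1.15 t 31.3
```

Cover seated on the clips (within 1 mm). Now I'll press corner 0 (front right).

Call:
move_arm --series "-30 30 10 0 0 0;-58 58 30 0 0 0;-66 65.5 55 0 0 0;-66 65.5 67 0 0 0;-66 65.5 67 0 0 0;-66 65.5 67 0 0 0"

```text
time: 31.83
position: [0.569, -0.1033, 0.1054]
tool_rot: [0.995, 0.101, -0.0, -0.0]
ft_force: [-0.3, -0.0, -0.0]
grip_width: 0.0005
grip_force: 0.0
```

Call:
move_arm --series "0 0 2 0 0 0;0 0 4 0 0 0;0 0 6 0 0 0;0 0 8 0 0 0;0 0 10 0 0 0;0 0 10 0 0 0"

```text
time: 32.33
position: [0.5696, -0.1035, 0.0971]
tool_rot: [0.995, 0.102, 0.0, 0.001]
ft_force: [-2.5, -1.5, 7.3]
grip_width: 0.0008
grip_force: 3.3
```

Call:
move_arm --series "0 0 1 0 0 0;0 0 2 0 0 0;0 0 3 0 0 0;0 0 4 0 0 0;0 0 4 0 0 0"

```text
time: 32.75
position: [0.569, -0.1044, 0.0938]
tool_rot: [0.995, 0.102, -0.0, 0.002]
ft_force: [-5.2, -3.6, 10.7]
grip_width: 0.0005
grip_force: 5.6
```

Run:
```python
from h import *
where()
```

```text
loc [-0.0295 -0.0672  0.0938] yaw-C 0.07deg tilt [ 3.0e-04 -3.1e-03 -1.0e+00] F [-5.2 -3.6 10.7] w 0.0005 gf 5.6 t 32.8 pos [ 0.569  -0.1044  0.0938]
```

Call:
move_arm --series "0 0 1 0 0 0;0 0 2 0 0 0;0 0 2 0 0 0"

```text
time: 33.0
position: [0.569, -0.1045, 0.0931]
tool_rot: [0.995, 0.103, 0.0, 0.002]
ft_force: [-7.3, -4.3, 19.0]
grip_width: 0.0004
grip_force: 9.8
```

Call:
move_arm --series "0 0 1 0 0 0;0 0 2 0 0 0;0 0 2 0 0 0"

```text
time: 33.25
position: [0.569, -0.1046, 0.0928]
tool_rot: [0.995, 0.103, 0.0, 0.002]
ft_force: [-9.9, -3.5, 30.9]
grip_width: 0.0005
grip_force: 15.4
```

Run:
```python
from h import *
where()
```

```text
loc [-0.0295 -0.0674  0.0928] yaw-C 0.09deg tilt [ 9.0e-04 -3.7e-03 -1.0e+00] F [-9.9 -3.5 30.9] w 0.0005 gf 15.4 t 33.2 pos [ 0.569  -0.1046  0.0928]
```

Corner 0 bottomed at 31 N. Now corner 1 (front left), the same way.

Call:
move_arm --series "0 0 -25 0 0 0;0 -35 -27 0 0 0;0 -70 -27 0 0 0;0 -105 -27 0 0 0;0 -132 -25 0 0 0;0 -132 -20 0 0 0;0 -132 -16 0 0 0;0 -132 -16 0 0 0"

```text
time: 33.92
position: [0.5426, 0.026, 0.1032]
tool_rot: [0.995, 0.102, -0.0, 0.0]
ft_force: [0.0, -0.2, -0.3]
grip_width: 0.0004
grip_force: 0.0
```

Call:
move_arm --series "0 0 3 0 0 0;0 0 5 0 0 0;0 0 7 0 0 0;0 0 9 0 0 0;0 0 11 0 0 0;0 0 13 0 0 0;0 0 13 0 0 0"

```text
time: 34.5
position: [0.5419, 0.0248, 0.0928]
tool_rot: [0.995, 0.101, -0.001, 0.0]
ft_force: [-6.4, -0.7, 18.2]
grip_width: 0.0004
grip_force: 9.1
```

Run:
```python
from h import *
where()
```

```text
loc [-0.0299  0.0648  0.0928] yaw-C -0.10deg tilt [-1.3e-03 -7.0e-04 -1.0e+00] F [-6.4 -0.7 18.2] w 0.0004 gf 9.1 t 34.5 pos [0.5419 0.0248 0.0928]
```

Call:
move_arm --series "0 0 1 0 0 0;0 0 2 0 0 0;0 0 2 0 0 0;0 0 2 0 0 0"

```text
time: 34.83
position: [0.5419, 0.0248, 0.0926]
tool_rot: [0.995, 0.101, -0.0, 0.0]
ft_force: [-9.2, -1.1, 30.8]
grip_width: -0.0
grip_force: 15.7
```

Run:
```python
from h import *
where()
```

```text
loc [-0.0299  0.0648  0.0926] yaw-C -0.09deg tilt [-2.e-04 -1.e-03 -1.e+00] F [-9.2 -1.1 30.8] w -0.0000 gf 15.7 t 34.8 pos [0.5419 0.0248 0.0926]
```

Call:
move_arm --series "0 0 -25 0 0 0;35 0 -29 0 0 0;70 0 -29 0 0 0;105 0 -29 0 0 0;132 0 -27 0 0 0;132 0 -20 0 0 0;132 0 -17 0 0 0;132 0 -17 0 0 0"

```text
time: 35.5
position: [0.6697, 0.052, 0.1038]
tool_rot: [0.995, 0.101, -0.002, -0.0]
ft_force: [-0.5, 0.3, -1.0]
grip_width: 0.0007
grip_force: 0.0
```

Call:
move_arm --series "0 0 3 0 0 0;0 0 5 0 0 0;0 0 7 0 0 0;0 0 9 0 0 0;0 0 11 0 0 0;0 0 13 0 0 0;0 0 14 0 0 0;0 0 14 0 0 0"

```text
time: 36.17
position: [0.6718, 0.0539, 0.0937]
tool_rot: [0.995, 0.101, 0.001, -0.001]
ft_force: [-1.6, 3.4, 7.5]
grip_width: 0.0007
grip_force: 3.8
```

Run:
```python
from h import *
where()
```

```text
loc [0.1032 0.067  0.0937] yaw-C -0.06deg tilt [ 0.0015  0.0018 -1.    ] F [-1.6  3.4  7.5] w 0.0007 gf 3.8 t 36.2 pos [0.6718 0.0539 0.0937]
```

Call:
move_arm --series "0 0 1 0 0 0;0 0 2 0 0 0;0 0 2 0 0 0;0 0 2 0 0 0"

```text
time: 36.5
position: [0.672, 0.0542, 0.0928]
tool_rot: [0.995, 0.101, 0.001, -0.001]
ft_force: [-2.7, 3.2, 11.9]
grip_width: 0.0002
grip_force: 6.1
```

Run:
```python
from h import *
where()
```

```text
loc [0.1034 0.0672 0.0928] yaw-C -0.06deg tilt [ 0.0022  0.002  -1.    ] F [-2.7  3.2 11.9] w 0.0002 gf 6.1 t 36.5 pos [0.672  0.0542 0.0928]
```

Call:
move_arm --series "0 0 1.5 0 0 0;0 0 3 0 0 0;0 0 4.5 0 0 0;0 0 4.5 0 0 0"

```text
time: 36.83
position: [0.6724, 0.0543, 0.0925]
tool_rot: [0.995, 0.101, 0.002, -0.001]
ft_force: [-7.9, 3.2, 30.3]
grip_width: 0.0005
grip_force: 15.3
```

Call:
move_arm --series "0 0 -28 0 0 0;0 35 -32 0 0 0;0 70 -32 0 0 0;0 105 -32 0 0 0;0 132 -30 0 0 0;0 132 -24 0 0 0;0 132 -20 0 0 0;0 132 -20 0 0 0"

```text
time: 37.5
position: [0.6968, -0.0758, 0.1038]
tool_rot: [0.995, 0.101, -0.002, -0.001]
ft_force: [-0.5, 0.4, -0.7]
grip_width: 0.0007
grip_force: 0.0
```

Call:
move_arm --series "0 0 3 0 0 0;0 0 5 0 0 0;0 0 7 0 0 0;0 0 9 0 0 0;0 0 11 0 0 0;0 0 13 0 0 0;0 0 15 0 0 0;0 0 15 0 0 0"

```text
time: 38.17
position: [0.6986, -0.0762, 0.0924]
tool_rot: [0.995, 0.102, 0.0, 0.001]
ft_force: [-3.6, -1.1, 8.9]
grip_width: 0.0003
grip_force: 4.5
```

Run:
```python
from h import *
where()
```

```text
loc [ 0.1031 -0.0659  0.0924] yaw-C 0.06deg tilt [ 7.0e-04 -1.6e-03 -1.0e+00] F [-3.6 -1.1  8.9] w 0.0003 gf 4.5 t 38.2 pos [ 0.6986 -0.0762  0.0924]
```

Call:
move_arm --series "0 0 2 0 0 0;0 0 4 0 0 0;0 0 6 0 0 0;0 0 6 0 0 0;0 0 6 0 0 0"

```text
time: 38.58
position: [0.699, -0.0763, 0.0922]
tool_rot: [0.995, 0.103, 0.001, 0.001]
ft_force: [-10.8, -0.1, 32.6]
grip_width: 0.0007
grip_force: 15.9
```

Run:
```python
from h import *
where()
```

```text
loc [ 0.1034 -0.066   0.0922] yaw-C 0.09deg tilt [ 0.0023 -0.0024 -1.    ] F [-10.8  -0.1  32.6] w 0.0007 gf 15.9 t 38.6 pos [ 0.699  -0.0763  0.0922]
```

All four corners bottomed at about 30 N with matching heights. Rising and moving in front of the switch for a check.

Call:
move_arm --series "0 0 -30 0 0 0;0 0 -60 0 0 0;-40 0 -60 0 0 0;-80 0 -60 0 0 0;-120 -5 -60 0 0 0;-160 -20 -60 0 0 0;-184 -29 -50 0 0 0;-184 -29 -50 0 0 0"

```text
time: 39.25
position: [0.5034, -0.0817, 0.1328]
tool_rot: [0.995, 0.102, -0.006, -0.003]
ft_force: [0.4, 0.3, 0.1]
grip_width: 0.0008
grip_force: 0.0
```

Call:
move_arm --series "0 0 0 0 0 0;0 0 0 0 0 0;0 0 0 0 0 0"

```text
time: 39.5
position: [0.5146, -0.0856, 0.1348]
tool_rot: [0.995, 0.102, 0.002, 0.001]
ft_force: [0.1, 0.3, 0.3]
grip_width: 0.0002
grip_force: 0.0
```

Run:
```python
from h import *
ds=[robot.camera("scene"),robot.camera("top")]; where(); to(*loc(-.081,-.037,.053),C[2])
for z in(.070,.077): print(z,chamfer(ds[:1],np.vstack([rect(.075,.075,z),rect(.03,.006,z+.022)]),[*loc(.037,0,0)[:2],.204]))
d=ds[0]; d["img"]=d["img"].copy(); 
a=cv2.resize(d["img"][225:345,225:375],(500,400),interpolation=2); b=cv2.resize(ds[1]["img"][185:305,310:400],(300,400),interpolation=2)
cv2.imwrite("pics/v2.png",np.hstack([a,b])[:,:,::-1])
```

```text
loc [-0.0794 -0.0376  0.1345] yaw-C -0.00deg tilt [ 2.3e-03 -8.0e-04 -1.0e+00] F [-0.1  0.   0.3] w 0.0003 gf 0.0 t 39.6 pos [ 0.5141 -0.0855  0.1345]
MOVE -1.7 -0.7 81.5 az -0.0 q6 0.99 t 39.6
0.07 (array([ 0.6216352 , -0.02551019,  0.21615849]), np.float64(1.296306848526001))
0.077 (array([ 0.62289349, -0.02819364,  0.21807277]), np.float64(1.2969311475753784))
```

View pics/v2.png

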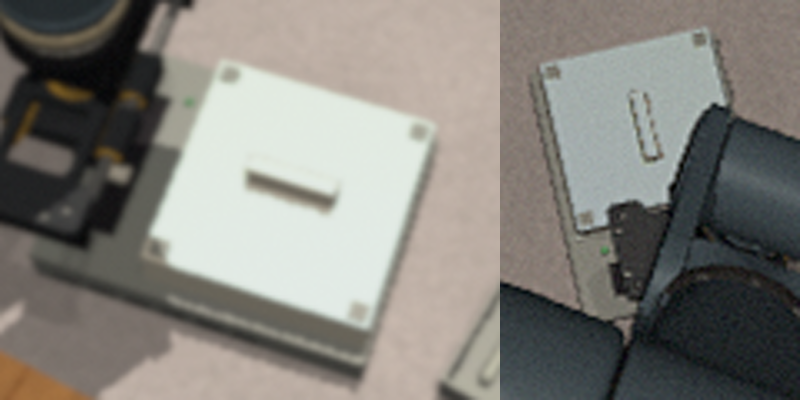

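The cover is level and home. Now I'll enter the slot on the nub's -y side and push to ON.

Call:
move_arm --series "-1.5 -0.5 25 0 0 0;-1.5 -0.5 50 0 0 0;-1.5 -0.5 65 0 0 0;-1.5 -0.5 75 0 0 0;-1.5 -0.5 81 0 0 0;-1.5 -0.5 81 0 0 0;-1.5 -0.5 81 0 0 0"

```text
time: 40.18
position: [0.5113, -0.0852, 0.0533]
tool_rot: [0.995, 0.102, 0.0, 0.0]
ft_force: [-0.3, -1.0, 0.7]
grip_width: 0.0004
grip_force: 0.0
```

Run:
```python
from h import *
where()
```

```text
loc [-0.0821 -0.0367  0.0533] yaw-C -0.03deg tilt [ 6.e-04 -2.e-04 -1.e+00] F [-0.3 -1.   0.7] w 0.0004 gf 0.0 t 40.2 pos [ 0.5113 -0.0852  0.0533]
```

Call:
move_arm --series "0.5 -6 0 0 0 0;0.5 -12 0 0 0 0;0.5 -17 0 0 0 0;0.5 -22 0 0 0 0;0.5 -26 0 0 0 0;0.5 -30 0 0 0 0;0.5 -32 0 0 0 0;0.5 -32 0 0 0 0"

```text
time: 40.85
position: [0.5056, -0.0541, 0.0538]
tool_rot: [0.995, 0.102, 0.001, 0.001]
ft_force: [0.5, -3.8, 2.7]
grip_width: 0.0005
grip_force: 2.4
```

Call:
move_arm --series "0 -2 0 0 0 0;0 -3 0 0 0 0;0 -3 0 0 0 0"

```text
time: 41.1
position: [0.5057, -0.0534, 0.0538]
tool_rot: [0.995, 0.103, 0.001, 0.003]
ft_force: [-1.5, -12.0, 3.1]
grip_width: 0.0003
grip_force: 6.0
```

Call:
move_arm --series "0 -2 0 0 0 0;0 -3 0 0 0 0;0 -3 0 0 0 0"

```text
time: 41.35
position: [0.5058, -0.0527, 0.0539]
tool_rot: [0.995, 0.104, 0.002, 0.004]
ft_force: [-2.7, -21.7, 2.2]
grip_width: 0.0003
grip_force: 9.7
```

Run:
```python
from h import *
where()
```

```text
loc [-0.081  -0.0038  0.0539] yaw-C 0.23deg tilt [ 0.0047 -0.008  -1.    ] F [ -2.7 -21.7   2.2] w 0.0003 gf 9.7 t 41.4 pos [ 0.5058 -0.0527  0.0539]
```

End stop felt at ON. Withdrawing and checking everything.

Call:
move_arm --series "0 8 0 0 0 0;0 14 -2 0 0 0;0 14 -25 0 0 0;0 14 -60 0 0 0;0 14 -100 0 0 0;-30 20 -130 0 0 0;-60 40 -140 0 0 0;-60 60 -140 0 0 0"

```text
time: 42.02
position: [0.4518, -0.1167, 0.1953]
tool_rot: [0.995, 0.102, -0.002, -0.001]
ft_force: [-0.1, 1.4, -0.0]
grip_width: 0.0005
grip_force: 0.0
```

Call:
move_arm --series "-20 40 0 0 0 0;-30 80 0 0 0 0;-40 120 0 0 0 0;-40 160 0 0 0 0;-40 200 0 0 0 0;-40 240 0 0 0 0;-40 240 0 0 0 0;-40 240 0 0 0 0"

```text
time: 42.68
position: [0.466, -0.363, 0.1925]
tool_rot: [0.995, 0.1, -0.0, -0.001]
ft_force: [0.3, 0.6, -0.2]
grip_width: 0.0005
grip_force: 0.0
```

Run:
```python
from h import *
ds=[robot.camera("scene"),robot.camera("top")]; where()
print(chamfer(ds,np.vstack([rect(.075,.075,.070),rect(.03,.006,.092)]),[*loc(.037,0,0)[:2],.204]),loc(.037,0,0))
for d in ds: print(proj(d,loc(-.082,.009,.033)),proj(d,loc(-.082,-.009,.033)))
a=cv2.resize(ds[0]["img"][225:345,225:375],(500,400),interpolation=2); b=cv2.resize(ds[1]["img"][185:305,310:400],(300,400),interpolation=2)
cv2.imwrite("pics/v3.png",np.hstack([a,b])[:,:,::-1])
```

```text
loc [-0.1828 -0.2963  0.1923] yaw-C -0.04deg tilt [-0.0022  0.0037 -1.    ] F [-0.   1.2  0.3] w 0.0008 gf 0.0 t 42.8 pos [ 0.4653 -0.3598  0.1923]
(array([ 0.62201486, -0.02545141,  0.2112093 ]), np.float64(0.8979026675224304)) [ 0.62053277 -0.02510424  0.        ]
[263.07115794 269.1193677 ] [260.11928424 275.93734323]
[358.28580591 265.16781614] [364.28611422 263.82561041]
```

View pics/v3.png

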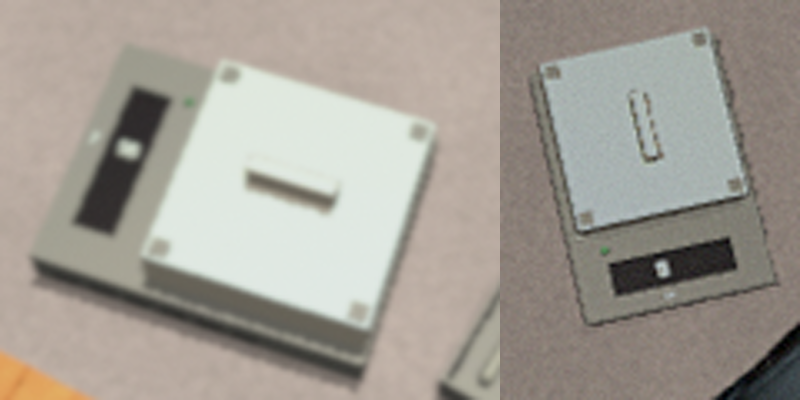

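The nub sits at ON: scene (263,269) and top (358.6,265), matching the predicted ON pixels. The cover lies level and home, so I'm handing in.

```bash
python3 -c "
from rig import robot
print(robot.hand_in())"
```

```text
the job is handed in; nothing more can be done
None
```

I slid the switch off, laid all four packs flat in their own bays, pressed the white cover down until all four corners bottomed out, and slid the switch back on last; the job was handed in at about 43 s with no verdict returned.

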